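# Sort loose pantry things into their organisers

## Task

Sort the things lying about on the front of the worktop into the three wooden organisers: the two spice jars upright in the tall-walled caddy, one in each bay; the two toothpick jars lying in the low two-lane tray, one in each lane; and the steel jar ring flat in the shallow square tray. Everything must sit right down on the floor of its bay, and the mug and the wide, low jar standing among them must stay where they are (the jars along the back wall are not part of the job).

Things in the scene. Friction and masses are not known exactly. Their poses are not given: they have to be found in the camera images.
- spice_a_mid (a point): upright glass spice jar with a round screw cap, 45 mm diameter, 106 mm tall, 0.11 kg (the two spice jars are the same size and interchangeable); the point is on its axis half-way up, 53 mm above its base; z up the axis. Starts standing on the open front part of the worktop, not in the row of jars along the back wall
- spice_b_mid (a point): upright glass spice jar with a round screw cap, 45 mm diameter, 106 mm tall, 0.11 kg (the two spice jars are the same size and interchangeable); the point is on its axis half-way up, 53 mm above its base; z up the axis. Starts standing on the open front part of the worktop, not in the row of jars along the back wall
- picks_a_mid (a point): clear plastic toothpick jar with a black screw cap, lying on its side, 38 mm wide, 90 mm long, 38 mm high, 0.05 kg, does not roll (the two are alike and interchangeable); the point is its centre, 19 mm above its underside; y runs along its length, z up. Starts lying free on the worktop, turned any way
- picks_b_mid (a point): clear plastic toothpick jar with a black screw cap, lying on its side, 38 mm wide, 90 mm long, 38 mm high, 0.05 kg, does not roll (the two are alike and interchangeable); the point is its centre, 19 mm above its underside; y runs along its length, z up. Starts lying free on the worktop, turned any way
- ring_mid (a point): flat open ring of a jar lid, light steel, 86 mm outer diameter, about 64 mm hole, wall about 11 mm wide, 14 mm high, 0.02 kg; too wide for a grip across, so take it by its wall with one finger in the hole (middle of the wall 37 mm from the centre); the point is the centre of the ring, 7 mm above its underside; z up. Starts flat on the worktop
- jar_caddy: fixed light-wood caddy, 76 mm (x) by 156 mm (y), walls 45 mm high and 6 mm thick, floor 5 mm above the worktop; two square open bays 64 mm by 64 mm side by side along y, centres at y = +40 and -40 mm, a solid divider 16 mm thick and 45 mm high between them; origin at the centre of its underside, z up. For the spice jars
- stick_tray: fixed light-wood low tray, 128 mm (x) by 144 mm (y), walls 18 mm high and 6 mm thick, floor 5 mm above the worktop; two lanes, each 116 mm long along x and 56 mm wide in y, centres at y = +38 and -38 mm, a solid divider 20 mm thick and 18 mm high between them; origin at the centre of its underside, z up. For the toothpick jars, lying lengthways in the lanes
- ring_tray: fixed light-wood shallow square tray with one compartment, 160 mm by 160 mm outside, 150 mm by 150 mm inside, walls 12 mm high and 5 mm thick, floor 4 mm above the worktop; origin at the centre of its underside, z up. For the jar ring
- mustard: bystander, to be left alone: wide low glass jar with a flat screw lid, 68 mm diameter, 84 mm tall, standing loose just in front of the coffee maker; origin at the centre of its base
- mug: bystander, to be left alone: cream mug, 83 mm diameter, 94 mm tall, 117 mm over its handle (handle to its own y, either way), standing loose; origin at the centre of its underside
Not all that is in view belongs to the job. What is shaped like the part that bears picks_b_mid but purple is not meant.

How it is judged (in metres and radians):
At the end, for the whole second after the job is handed in: One spice jar upright in each caddy bay (13 mm of its centre, tilt < 0.12 rad), one toothpick jar in each lane (17 mm along, 13 mm across), both on the floor within 6 mm; the ring flat in the square tray (36 mm of its centre in x and y, floor 5 mm, tilt < 0.12 rad); all at rest ((((x of spice_a_mid in the frame of jar_caddy between -0.013 and 0.013 m and y of spice_a_mid in the frame of jar_caddy between 0.027 and 0.053 m and z of spice_a_mid in the frame of jar_caddy between 0.052 and 0.064 m) and (x of spice_b_mid in the frame of jar_caddy between -0.013 and 0.013 m and y of spice_b_mid in the frame of jar_caddy between -0.053 and -0.027 m and z of spice_b_mid in the frame of jar_caddy between 0.052 and 0.064 m)) or ((x of spice_a_mid in the frame of jar_caddy between -0.013 and 0.013 m and y of spice_a_mid in the frame of jar_caddy between -0.053 and -0.027 m and z of spice_a_mid in the frame of jar_caddy between 0.052 and 0.064 m) and (x of spice_b_mid in the frame of jar_caddy between -0.013 and 0.013 m and y of spice_b_mid in the frame of jar_caddy between 0.027 and 0.053 m and z of spice_b_mid in the frame of jar_caddy between 0.052 and 0.064 m))) and (((x of picks_a_mid in the frame of stick_tray between -0.017 and 0.017 m and y of picks_a_mid in the frame of stick_tray between 0.025 and 0.051 m and z of picks_a_mid in the frame of stick_tray between 0.018 and 0.03 m) and (x of picks_b_mid in the frame of stick_tray between -0.017 and 0.017 m and y of picks_b_mid in the frame of stick_tray between -0.051 and -0.025 m and z of picks_b_mid in the frame of stick_tray between 0.018 and 0.03 m)) or ((x of picks_a_mid in the frame of stick_tray between -0.017 and 0.017 m and y of picks_a_mid in the frame of stick_tray between -0.051 and -0.025 m and z of picks_a_mid in the frame of stick_tray between 0.018 and 0.03 m) and (x of picks_b_mid in the frame of stick_tray between -0.017 and 0.017 m and y of picks_b_mid in the frame of stick_tray between 0.025 and 0.051 m and z of picks_b_mid in the frame of stick_tray between 0.018 and 0.03 m))) and x of ring_mid in the frame of ring_tray between -0.036 and 0.036 m and y of ring_mid in the frame of ring_tray between -0.036 and 0.036 m and z of ring_mid in the frame of ring_tray between 0.006 and 0.016 m and angle between each of spice_a_mid, spice_b_mid, ring_mid's own z axis and vertical below 0.12 rad and linear speed of each of spice_a, spice_b, picks_a, picks_b, ring below 0.02 m/s); the robot touches nothing.
It fails at once if the wide low jar is pushed more than 25 mm or tipped (distance of mustard from where it was at the start of the episode above 0.025 m or angle between mustard's own z axis and vertical above 0.3 rad).
It fails at once if the mug is pushed more than 25 mm or tipped (distance of mug from where it was at the start of the episode above 0.025 m or angle between mug's own z axis and vertical above 0.3 rad).
It also fails if it takes over 128 s, if anything falls off the work surface, if the arm or the gripper's body presses on something with over 40 N, if the wrist force passes 120 N, or if a joint passes its speed limit or range.

## Robot

A 6-joint arm with a two-finger parallel gripper is mounted at the origin on a cart in front of the work surface, level with it; the furniture and walls round the work are solid. World frame = base frame: x ahead of the robot, y to its left, z up, the work surface at z = 0. Lengths are in m, angles in degrees, forces in N, time in s.
With the tool pointing down it reaches from about 0.3 to 0.75 m from the base axis. Payload 8.5 kg.
Tool frame: the origin (TCP) lies between the finger pads; the fingertips stand ahead of it and the grasp point (between the pads) lies 8 mm behind it (env.tcp_to_tips is the z of the fingertips in the tool frame, in m); z points along the fingers, x is the direction in which the jaws open and shut, and the axes are right-handed (so a half turn about z gives the same grasp; the last joint's range is limited). The gripper opens to 85 mm and grips with 20 to 120 N. Pads are 22 mm wide; open, the fingers measure 114 mm over their backs; the gripper's body (76 mm by 85 mm) begins 54 mm behind the grasp point. The pads swing forward as they close: fully open they stand 13 mm farther back than shut.
Start: joints at [56.534, 21.807, 74.336, -0, 83.858, -12.336], TCP at [0.198, 0.513, 0.242] pointing down, gripper open.
Joint ranges: [-178.18, 178.18], [-50.72, 133.34], [12.68, 142.11], [-81.47, 261.47], [9.98, 163.14], [-165.26, 165.26]. Speed limits (degrees/s): [136.94, 136.94, 180, 180, 180, 180].

## Interface

Orientations are given as a 3x3 rotation matrix whose columns are the frame's x, y, z axes.
In Python, from rig import observe, viewer, env gives the robot as it stands.
- The arm moves only by the tool jog_arm, never from a script. Its arguments are lists of equal length, an entry for each row: "dr": the turn, a rotation vector about the tool's x, y, z in rad, a list of three; "slide": the shift along the tool's x, y, z in m, a list of three; "gripper": the opening, from -1 (shut) to 1 (fully open), so that 0 is half open. In form: {"dr": [[rx, ry, rz], ...], "slide": [[dx, dy, dz], ...], "gripper": [gripper, ...]}. A call has exactly 10 rows; each row shifts and turns the commanded pose from where the row before left it, along the tool's axes as they then stand; what a row does not reach is not made up. A row lasts 1/10 s, in which the tool goes at most 50 mm and 8.59 degrees, less where a joint would pass 70% of its speed; a pose out of reach is approached as far as the arm can. A call is refused whole if a number of a shift passes 0.05 or a number of a turn 0.15, either way. A call with a gripper value outside its range is refused whole. The fingers move at their own pace and stop on an object; "force" is the grip in N (left out, the last holds). Time passes only in rows, so rows that do not move let the fingers close, or fill a call up. It gives the time, the measured TCP pose, the force and the opening at its end, in the units of the state.
- observe(): the state, without advancing time (a new reading comes with each control period).
- viewer.get_image(name): name is "side" or "top"; returns a dict with "pixels" (480x640x3 uint8, blue, green, red), "camera_matrix" (3x3 intrinsics, pixels), "R" (3x3) and "t" (3): a world point X has camera coordinates R X + t. Camera axes: x right, y down, z forward; pixel columns grow to the right and rows downward; lengths in m; the calibration is good to about 2 mm. A picture is of the moment at which its call begins. There is no depth.
- env.close_job(): hands the job in, once; it reports no verdict.
The state is a dict: "time_s": time; "q": joint angles; "qvel": joint speeds; "joint_efforts": joint torques, N m; "position": TCP position; "tool_rot": TCP orientation; "ft_force": force on the tool from outside, world axes, zero at the start; "wrist_torque": the same for the moment, N m; "grip_width": finger opening in m.
Only numpy, scipy, OpenCV 4.12 (cv2) and the standard library are available. Lean on these libraries where they do the work, as an engineer would, in place of code of your own. Each camera call takes 0.05 s, during which the arm holds its last target.

## Working session

There is one attempt and no reset: what is moved stays moved. The work goes in short steps, Python scripts to look and compute and a tool call to move; the robot and the scene stay as the last step left them, time stands still between calls to the robot, and variables do not carry over. Pictures are saved under pics/ and viewed, and the job is handed in when it is done.

Besides the shell and the picture viewer there is one more tool, called after "Emit:" in YAML: its name, and indented under it one key for each argument. jog_arm: Moves the arm, as the interface text tells. Its arguments: {"type":"object","properties":{"dr":{"type":"array","items":{"type":"array","items":{"type":"number"}}},"slide":{"type":"array","items":{"type":"array","items":{"type":"number"}}},"gripper":{"type":"array","items":{"type":"number"}},"force":{"type":"number"}},"required":["dr","slide","gripper"]}

```bash
mkdir -p pics; ls; cat > h.py <<'E'
import numpy as np, cv2
from rig import observe, viewer, env
def grab(n,f=None):
    d=viewer.get_image(n)
    if f: cv2.imwrite('pics/'+f,d['pixels'])
    return d
def ray(d,u,v,z):
    K=np.array(d['camera_matrix']);R=np.array(d['R']);t=np.array(d['t'])
    c=-R.T@t; r=R.T@np.linalg.solve(K,[u,v,1.]); return c+r*(z-c[2])/r[2]
def proj(d,X):
    K=np.array(d['camera_matrix']);p=K@(np.array(d['R'])@np.array(X)+np.array(d['t'])); return p[:2]/p[2]
E
python3 - <<'E'
from h import *
import pickle
D={n:grab(n,n+'0.png') for n in('side','top')}
pickle.dump(D,open('d0.pkl','wb'))
for n in D: print(n,D[n]['camera_matrix'],D[n]['R'],D[n]['t'])
print(observe(),env.tcp_to_tips)
E
```

```text
pics
side [[464.53665249   0.         314.170881  ]
 [  0.         464.53665249 237.52332635]
 [  0.           0.           1.        ]] [[-6.77805628e-01 -7.35240707e-01 -7.96220213e-04]
 [-6.53534099e-01  6.02977177e-01 -4.57505962e-01]
 [ 3.36857109e-01 -3.09579759e-01 -8.89206197e-01]] [0.36544491 0.43696124 1.0962835 ]
top [[438.03765543   0.         316.68018935]
 [  0.         438.03765543 241.36461387]
 [  0.           0.           1.        ]] [[ 0.02532906 -0.99961061  0.01170724]
 [-0.99424099 -0.02640941 -0.10386243]
 [ 0.10413117 -0.00900908 -0.99452277]] [-0.07160125  0.5707147   1.02937562]
{'time_s': 0.1, 'q': array([ 5.65350948e+01,  2.18357940e+01,  7.43802150e+01, -1.14256472e-03,
        8.38586756e+01, -1.23357074e+01]), 'qvel': array([ 0.00680868, -0.03622284, -0.22862565, -0.16397559,  0.06398252,
        0.00490252]), 'joint_efforts': array([ 3.87750464e-03, -4.49220943e+01, -2.31658924e+01, -2.06612767e-04,
        3.65515152e-03,  7.69553168e-06]), 'position': array([0.19811894, 0.51279878, 0.24178719]), 'tool_rot': array([[ 3.60469742e-01,  9.32770643e-01, -7.02238779e-04],
       [ 9.32770032e-01, -3.60470333e-01, -1.09833633e-03],
       [-1.27763213e-03, -2.59110274e-04, -9.99999150e-01]]), 'ft_force': array([-0.661673  , -0.87849465, -0.34468018]), 'wrist_torque': array([-0.00494263,  0.0086073 , -0.00549473]), 'grip_width': 0.08510103785892398} 0.011
```

View pics/top0.png

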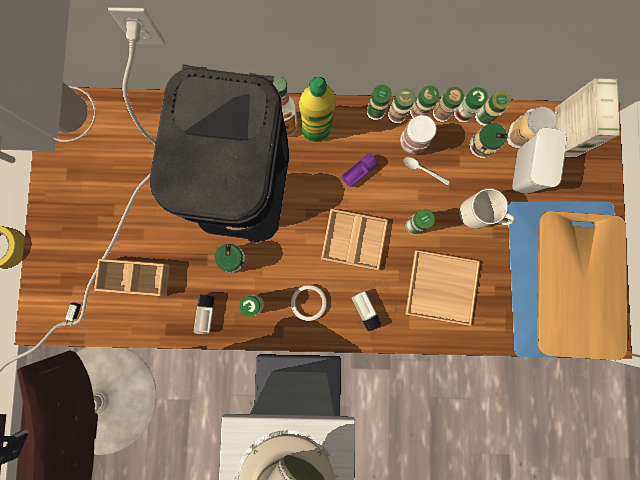

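View pics/side0.png

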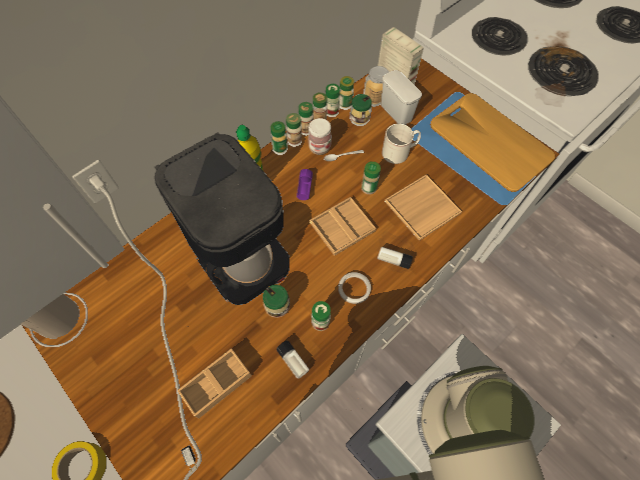

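```bash
python3 - <<'E'
from h import *
import pickle
D=pickle.load(open('d0.pkl','rb'))
T,S=D['top'],D['side']
for X in ([0,0,0],[.198,.513,.242],[.3,0,0]): print(proj(T,X),proj(S,X))
print('edge',ray(T,300,350,0)[:2],'yrange',ray(T,20,300,0)[:2])
pts={'ring':(309,303,.007),'spA cap':(251,306,.106),'spB cap':(424,221,.106),'picksA':(204,314,.025),'picksB':(367,311,.025),'ringtray':(444,288,.012),'sticktray':(356,239,.018),'caddy':(132,277,.045),'mustard':(230,258,.084),'mug':(485,208,.094)}
for k,(u,v,z) in pts.items(): print(k,ray(T,u,v,z)[:2])
im=T['pixels']
cv2.imwrite('pics/tc1.png',cv2.resize(im[225:345,80:280],None,fx=4,fy=4,interpolation=2))
cv2.imwrite('pics/tc2.png',cv2.resize(im[190:340,280:480],None,fx=4,fy=4,interpolation=2))
im=S['pixels']
cv2.imwrite('pics/sc1.png',cv2.resize(im[260:410,170:370],None,fx=4,fy=4,interpolation=2))
cv2.imwrite('pics/sc2.png',cv2.resize(im[130:280,290:490],None,fx=4,fy=4,interpolation=2))
E
```

```text
[286.2111931  484.22496973] [469.02366683 422.68028014]
[  2.83302318 423.81588272] [228.13110636 535.54854301]
[290.24692334 353.8842703 ] [377.06266344 330.98657918]
edge [ 0.30977283 -0.02332979] yrange [0.41287672 0.66138727]
ring [ 0.42341898 -0.04210502]
spA cap [0.41722508 0.08517987]
spB cap [ 0.61718732 -0.29761666]
picksA [0.39187978 0.20711455]
picksB [ 0.40855264 -0.1814999 ]
ringtray [ 0.4680858  -0.37061581]
sticktray [ 0.58203424 -0.15306541]
caddy [0.47500572 0.37565498]
mustard [0.52335491 0.14039154]
mug [ 0.65313913 -0.44141573]
```

View pics/tc1.png

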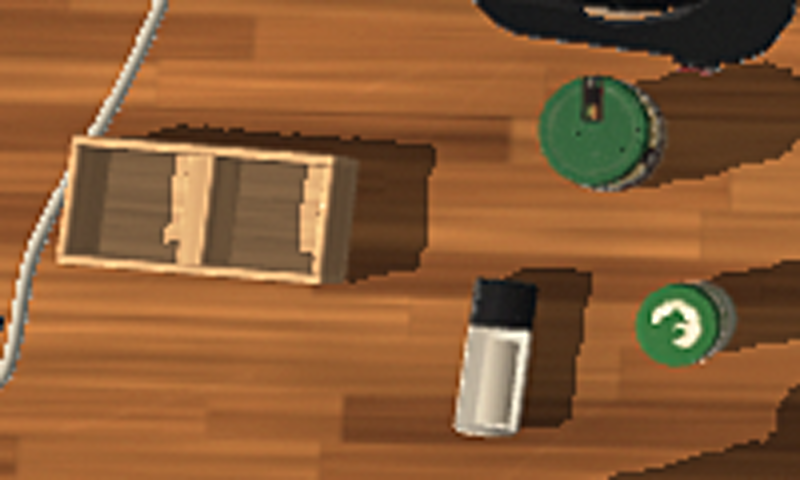

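View pics/tc2.png

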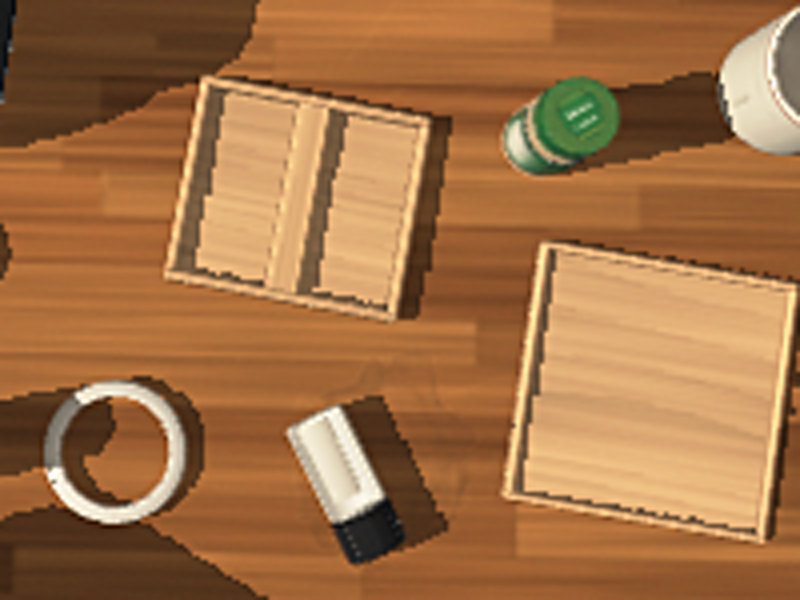

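View pics/sc1.png

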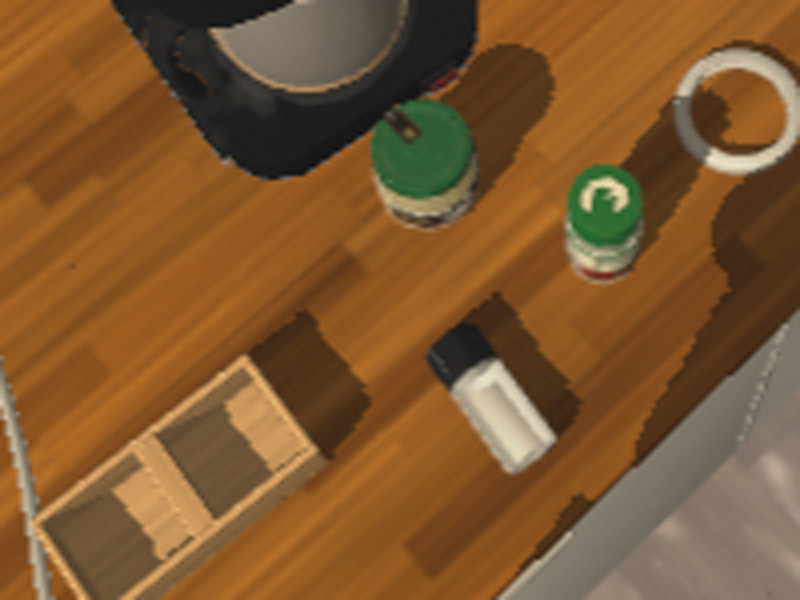

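View pics/sc2.png

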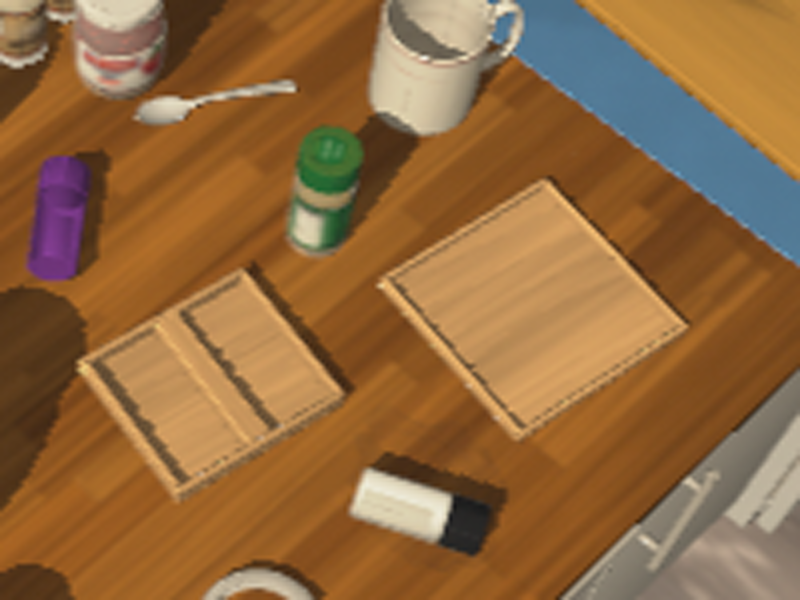

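```bash
cat > meas.py <<'E'
from h import *
def cr(p,off,s=4): return [((x+.5)/s-.5+off[0],(y+.5)/s-.5+off[1]) for x,y in p]
def quad(d,p,z,name):
    P=np.array([ray(d,u,v,z)[:2] for u,v in p]); c=P.mean(0)
    L=[np.linalg.norm(P[i]-P[i-1]) for i in range(4)]
    a=P[1]-P[0]+P[2]-P[3]; b=P[3]-P[0]+P[2]-P[1]
    print(name,c.round(4),'sides',np.round(L,3),'ang01',np.degrees(np.arctan2(a[1],a[0])).round(1),'ang03',np.degrees(np.arctan2(b[1],b[0])).round(1))
    return P
E
python3 - <<'E'
from meas import *
import pickle
D=pickle.load(open('d0.pkl','rb'));T,S=D['top'],D['side']
t2=(280,190);t1=(80,225);s1=(170,260);s2=(290,130)
quad(T,cr([(205,77),(430,118),(398,318),(167,276)],t2),.018,'stick T')
quad(S,cr([(80,367),(244,268),(346,395),(178,496)],s2),.018,'stick S')
quad(T,cr([(543,243),(800,288),(765,541),(507,497)],t2),.012,'ringtray T')
quad(S,cr([(380,285),(546,180),(687,325),(518,437)],s2),.012,'ringtray S')
quad(T,cr([(75,137),(337,157),(318,282),(58,262)],t1),.045,'caddy T')
quad(S,cr([(245,357),(320,452),(115,600+8),(35,522)],s1),.045,'caddy S')
# masks
for n,d in D.items():
    im=d['pixels'];h=cv2.cvtColor(im,cv2.COLOR_BGR2HSV)
    g=cv2.inRange(h,(50,110,50),(85,255,255))
    k,l,st,c=cv2.connectedComponentsWithStats(g)
    for i in range(1,k):
        if st[i,4]>60: print(n,'green',st[i],c[i].round(1),ray(d,*c[i],.106)[:2].round(4),ray(d,*c[i],.084)[:2].round(4))
    w=cv2.inRange(h,(0,0,130),(179,50,255))
    k,l,st,c=cv2.connectedComponentsWithStats(w)
    for i in range(1,k):
        if 60<st[i,4]<3000:
            cn,_=cv2.findContours((l==i).astype(np.uint8),0,1); (x,y),r=cv2.minEnclosingCircle(cn[0])
            print(n,'white',st[i],c[i].round(1),ray(d,*c[i],.014)[:2].round(4),'circ',ray(d,x,y,.012)[:2].round(4))
E
```

```text
stick T [ 0.5825 -0.1497] sides [0.125 0.141 0.125 0.143] ang01 -98.9 ang03 171.1
stick S [ 0.5778 -0.1459] sides [0.122 0.146 0.126 0.144] ang01 -98.7 ang03 170.6
ringtray T [ 0.4694 -0.3684] sides [0.157 0.16  0.156 0.158] ang01 -98.3 ang03 171.7
ringtray S [ 0.4665 -0.364 ] sides [0.153 0.161 0.155 0.16 ] ang01 -97.8 ang03 172.3
caddy T [0.475  0.3829] sides [0.074 0.155 0.074 0.153] ang01 -92.9 ang03 175.8
caddy S [0.4725 0.381 ] sides [0.15  0.075 0.142 0.071] ang01 -178.4 ang03 86.4
side green [326  84  27  15 179] [335.7  90.8] [ 0.8986 -0.422 ] [ 0.9138 -0.4378]
side green [352  95  19  16 175] [360.8 103.4] [ 0.8097 -0.4424] [ 0.823  -0.4586]
side green [299 102  13  15 126] [305.3 110. ] [ 0.9049 -0.301 ] [ 0.9202 -0.3143]
side green [271 122  14  15 160] [277.4 129.2] [ 0.9057 -0.191 ] [ 0.9209 -0.2021]
side green [236 125  14  16 166] [242.6 132.8] [ 0.9647 -0.1072] [ 0.9812 -0.1165]
side green [365 162  15  16 169] [371.5 170.1] [ 0.6161 -0.2893] [ 0.6255 -0.3023]
side green [263 285  24  24 332] [275.6 297.3] [0.5125 0.1519] [0.5196 0.1479]
side green [312 302  18  19 2
[... 4372 characters left out ...]
478 -0.3572]
top white [442 410  23  18  77] [451.6 416.5] [ 0.1661 -0.3865] circ [ 0.1666 -0.3907]
top white [551 429  25  33  99] [564.9 439.7] [ 0.1192 -0.6545] circ [ 0.1063 -0.6471]
top white [574 431  15  17  76] [581.7 438.6] [ 0.1226 -0.6945] circ [ 0.1197 -0.6928]
top white [436 451  30  28 134] [444.3 467.1] [ 0.0515 -0.3686] circ [ 0.0555 -0.378 ]
top white [634 455   6  23  67] [637.  466.1] [ 0.0632 -0.8229] circ [ 0.0627 -0.8232]
top white [ 92 456  15  24 127] [ 99.4 467.4] [0.0342 0.433 ] circ [0.0332 0.4326]
top white [582 457   9  23  78] [585.7 468.9] [ 0.0543 -0.7014] circ [ 0.0556 -0.7022]
top white [  0 462   9  18 109] [  3.5 471.1] [0.0214 0.6529] circ [0.022  0.6531]
```

```bash
python3 - <<'E'
from meas import *
import pickle
D=pickle.load(open('d0.pkl','rb'));T,S=D['top'],D['side']
t2=(280,190);t1=(80,225);s1=(170,260);s2=(290,130)
quad(T,cr([(477,280),(537,287),(517,436),(456,430)],t1),.02,'picksA T')
quad(S,cr([(428,354),(473,322),(555,438),(513,473)],s1),.02,'picksA S')
quad(T,cr([(287,432),(341,405),(404,540),(350,564)],t2),.02,'picksB T')
quad(S,cr([(369,467),(350,512),(472,555),(490,503)],s2),.02,'picksB S')
for n,d,p,z in [('ring T',T,cr([(116,452)],t2),.012),('ring S',S,cr([(740,110)],s1),.012),('A T',T,cr([(679,324)],t1),.106),('A S',S,cr([(605,200)],s1),.106),('B T',T,cr([(579,115)],t2),.106),('B S',S,cr([(331,153)],s2),.106),('mug',T,[(485,207)],.094),('must',T,cr([(592,131)],t1),.084)]: print(n,ray(d,*p[0],z)[:2].round(4))
E
```

```text
picksA T [0.3913 0.2087] sides [0.089 0.036 0.089 0.036] ang01 -94.7 ang03 175.1
picksA S [0.3909 0.2092] sides [0.09  0.034 0.088 0.033] ang01 -94.9 ang03 173.8
picksB T [ 0.4085 -0.1797] sides [0.087 0.037 0.089 0.036] ang01 -63.7 ang03 -153.6
picksB S [ 0.4084 -0.179 ] sides [0.086 0.038 0.087 0.042] ang01 114.2 ang03 -152.9
ring T [ 0.4245 -0.0412]
ring S [ 0.4219 -0.0388]
A T [0.418  0.0888]
A S [0.4152 0.0923]
B T [ 0.6232 -0.2985]
B S [ 0.6198 -0.2964]
mug [ 0.6555 -0.4415]
must [0.5246 0.1459]
```

```bash
cat > st.py <<'E'
import sys
from h import *
# usage: st.py X Y Z yaw [n]  -> deltas in tool frame (translation first, as of current orientation) and turn
o=observe();p=o['position'];R=np.array(o['tool_rot'])
print('t',o['time_s'],'p',np.round(p,4),'yaw',np.degrees(np.arctan2(R[1,0],R[0,0])).round(2),'tiltz',np.round(R[:,2],3),'f',np.round(o['ft_force'],1),'w',round(o['grip_width'],4),'q',np.round(o['q'],1))
if len(sys.argv)>4:
    X=np.array([float(a) for a in sys.argv[1:4]]);y=np.radians(float(sys.argv[4]))
    c,s=np.cos(y),np.sin(y); Rt=np.array([[c,s,0],[s,-c,0],[0,0,-1]])
    rv=cv2.Rodrigues(R.T@Rt)[0].ravel()
    print('turn',rv.round(4),'slide BEFORE turn',(R.T@(X-p)).round(4),'slide AFTER turn',(Rt.T@(X-p)).round(4))
    n=int(sys.argv[5]) if len(sys.argv)>5 else 8
    r=rv/n; dX=(X-p)/n; C=R
    for i in range(n):
        print((C.T@dX).round(4).tolist(),r.round(4).tolist()); C=C@cv2.Rodrigues(r)[0]
E
python3 st.py 0.414 0.092 0.2 0 12
```

```text
t 0.1 p [0.1981 0.5128 0.2418] yaw 68.87 tiltz [-0.001 -0.001 -1.   ] f [-0.7 -0.9 -0.3] w 0.0851 q [ 56.5  21.8  74.4  -0.   83.9 -12.3]
turn [5.000e-04 1.300e-03 1.202e+00] slide BEFORE turn [-0.3146  0.3531  0.0421] slide AFTER turn [0.2159 0.4208 0.0418]
[-0.0262, 0.0294, 0.0035] [0.0, 0.0001, 0.1002]
[-0.0231, 0.0319, 0.0035] [0.0, 0.0001, 0.1002]
[-0.0198, 0.0341, 0.0035] [0.0, 0.0001, 0.1002]
[-0.0163, 0.0359, 0.0035] [0.0, 0.0001, 0.1002]
[-0.0127, 0.0373, 0.0035] [0.0, 0.0001, 0.1002]
[-0.0089, 0.0384, 0.0035] [0.0, 0.0001, 0.1002]
[-0.005, 0.0391, 0.0035] [0.0, 0.0001, 0.1002]
[-0.0011, 0.0394, 0.0035] [0.0, 0.0001, 0.1002]
[0.0029, 0.0393, 0.0035] [0.0, 0.0001, 0.1002]
[0.0068, 0.0388, 0.0035] [0.0, 0.0001, 0.1002]
[0.0107, 0.0379, 0.0035] [0.0, 0.0001, 0.1002]
[0.0144, 0.0367, 0.0035] [0.0, 0.0001, 0.1002]
```

Emit:
jog_arm:
  dr:
    - [0,0,0.12]
    - [0,0,0.12]
    - [0,0,0.12]
    - [0,0,0.12]
    - [0,0,0.12]
    - [0,0,0.12]
    - [0,0,0.12]
    - [0,0,0.12]
    - [0,0,0.12]
    - [0,0,0.12]
  slide:
    - [-0.026,0.03,0.003]
    - [-0.022,0.032,0.003]
    - [-0.019,0.035,0.003]
    - [-0.014,0.037,0.003]
    - [-0.009,0.038,0.003]
    - [-0.005,0.039,0.003]
    - [0,0.039,0.003]
    - [0.005,0.039,0.003]
    - [0.01,0.038,0.003]
    - [0.014,0.037,0.003]
  gripper: [1,1,1,1,1,1,1,1,1,1]
  force: 35

```text
time_s: 1.1
position: [0.3814, 0.1631, 0.2121]
tool_rot: [[1.0, -0.003, -0.0], [-0.003, -1.0, 0.0], [-0.0, -0.0, -1.0]]
ft_force: [-0.1, 0.6, -0.2]
grip_width: 0.0852
```

```bash
python3 st.py 0.4166 0.0905 0.15 0 5
```

```text
t 1.1 p [0.3814 0.1631 0.2121] yaw -0.17 tiltz [-0.  0. -1.] f [-0.1  0.6 -0.2] w 0.0852 q [ 6.7  9.9 97.   0.  73.1  6.9]
turn [-0.      0.0001 -0.0029] slide BEFORE turn [0.0354 0.0725 0.0621] slide AFTER turn [0.0352 0.0726 0.0621]
[0.0071, 0.0145, 0.0124] [-0.0, 0.0, -0.0006]
[0.0071, 0.0145, 0.0124] [-0.0, 0.0, -0.0006]
[0.0071, 0.0145, 0.0124] [-0.0, 0.0, -0.0006]
[0.0071, 0.0145, 0.0124] [-0.0, 0.0, -0.0006]
[0.007, 0.0145, 0.0124] [-0.0, 0.0, -0.0006]
```

Emit:
jog_arm:
  dr:
    - [0,0,0]
    - [0,0,0]
    - [0,0,0]
    - [0,0,0]
    - [0,0,0]
    - [0,0,0]
    - [0,0,0]
    - [0,0,0]
    - [0,0,0]
    - [0,0,0]
  slide:
    - [0.009,0.018,0.012]
    - [0.009,0.018,0.012]
    - [0.009,0.018,0.012]
    - [0.0084,0.0186,0.012]
    - [0,0,0.012]
    - [0,0,0]
    - [0,0,0]
    - [0,0,0]
    - [0,0,0]
    - [0,0,0]
  gripper: [1,1,1,1,1,1,1,1,1,1]

```text
time_s: 2.1
position: [0.4166, 0.0923, 0.1527]
tool_rot: [[1.0, 0.002, 0.001], [0.002, -1.0, -0.0], [0.001, 0.0, -1.0]]
ft_force: [-0.1, -0.6, -0.2]
grip_width: 0.0857
```

```bash
python3 st.py 0.4166 0.0905 0.07 0 5; python3 - <<'E'
from h import *
for n in('top','side'):
    d=grab(n,n+'1.png'); c=proj(d,[.4166,.0905,.106]).astype(int); x,y=c-[75,60]
    im=d['pixels'].copy()
    p=proj(d,observe()['position']);cv2.circle(im,tuple(p.astype(int)),1,(0,0,255),-1)
    cv2.imwrite(f'pics/{n}1c.png',cv2.resize(im[max(y,0):y+120,x:x+150],None,fx=5,fy=5,interpolation=2))
E
```

```text
t 2.1 p [0.4166 0.0923 0.1527] yaw 0.14 tiltz [ 0.001 -0.    -1.   ] f [-0.1 -0.6 -0.2] w 0.0857 q [ -3.5  15.3 101.2  -0.   63.4  -3.6]
turn [ 0.0001 -0.0008  0.0025] slide BEFORE turn [-0.0001  0.0018  0.0827] slide AFTER turn [-0.      0.0018  0.0827]
[-0.0, 0.0004, 0.0165] [0.0, -0.0002, 0.0005]
[-0.0, 0.0004, 0.0165] [0.0, -0.0002, 0.0005]
[-0.0, 0.0004, 0.0165] [0.0, -0.0002, 0.0005]
[-0.0, 0.0004, 0.0165] [0.0, -0.0002, 0.0005]
[-0.0, 0.0004, 0.0165] [0.0, -0.0002, 0.0005]
```

View pics/top1c.png

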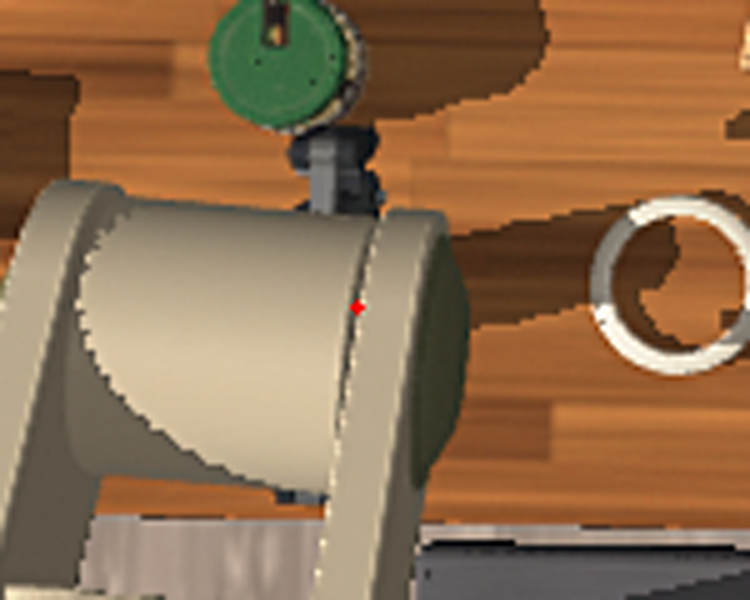

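View pics/side1c.png

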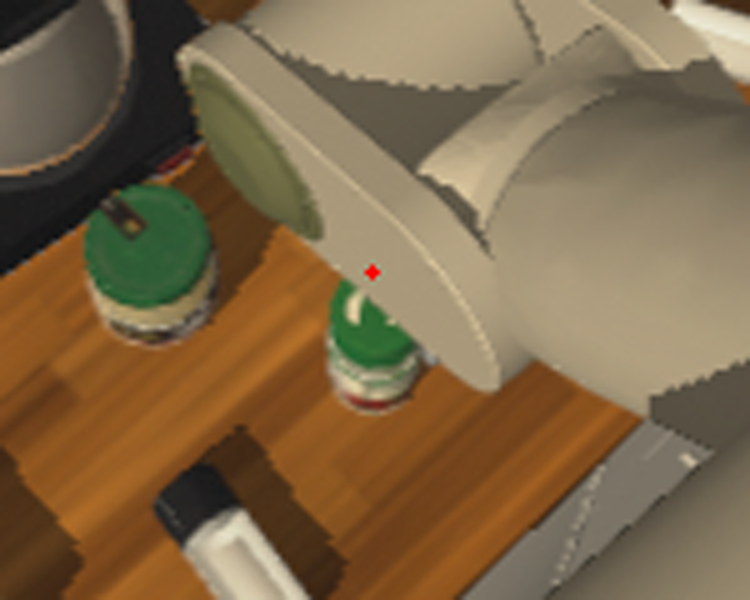

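Emit:
jog_arm:
  dr:
    - [0,0,0]
    - [0,0,0]
    - [0,0,0]
    - [0,0,0]
    - [0,0,0]
    - [0,0,0]
    - [0,0,0]
    - [0,0,0]
    - [0,0,0]
    - [0,0,0]
  slide:
    - [0,0.001,0.02]
    - [0,0,0.02]
    - [0,0,0.02]
    - [0,0,0.015]
    - [0,0,0.007]
    - [0,0,0]
    - [0,0,0]
    - [0,0,0]
    - [0,0,0]
    - [0,0,0]
  gripper: [1,1,1,1,1,1,-1,-1,-1,-1]

```text
time_s: 3.2
position: [0.4168, 0.091, 0.0711]
tool_rot: [[1.0, 0.002, 0.001], [0.002, -1.0, -0.0], [0.001, 0.0, -1.0]]
ft_force: [-1.8, -0.4, 6.0]
grip_width: 0.0442
```

Emit:
jog_arm:
  dr:
    - [0,0,0]
    - [0,0,0]
    - [0,0,0]
    - [0,0,0]
    - [0,0,0]
    - [0,0,0]
    - [0,0,0]
    - [0,0,0]
    - [0,0,0]
    - [0,0,0]
  slide:
    - [0,0,0]
    - [0,0,0]
    - [0,0,0]
    - [0,0,-0.01]
    - [0,0,-0.02]
    - [0,0,-0.02]
    - [0,0,-0.02]
    - [0,0,-0.01]
    - [0,0,0]
    - [0,0,0]
  gripper: [-1,-1,-1,-1,-1,-1,-1,-1,-1,-1]

```text
time_s: 4.2
position: [0.4162, 0.0911, 0.1498]
tool_rot: [[1.0, 0.002, -0.001], [0.002, -1.0, 0.0], [-0.001, -0.0, -1.0]]
ft_force: [-0.7, -0.3, -1.9]
grip_width: 0.0445
```

```bash
python3 st.py 0.4717 0.3421 0.16 -3.3 8; python3 - <<'E'
from h import *
d=grab('side','side2.png'); cv2.imwrite('pics/side2c.png',cv2.resize(d['pixels'][220:400,200:440],None,fx=3,fy=3,interpolation=2))
E
```

```text
t 4.2 p [0.4162 0.0911 0.1498] yaw 0.11 tiltz [-0.001  0.    -1.   ] f [-0.7 -0.3 -1.9] w 0.0445 q [ -3.7  15.6 101.5  -0.   63.   -3.8]
turn [0.     0.0007 0.0596] slide BEFORE turn [ 0.0559 -0.2509 -0.0103] slide AFTER turn [ 0.0409 -0.2538 -0.0102]
[0.007, -0.0314, -0.0013] [0.0, 0.0001, 0.0074]
[0.0068, -0.0314, -0.0013] [0.0, 0.0001, 0.0074]
[0.0065, -0.0315, -0.0013] [0.0, 0.0001, 0.0074]
[0.0063, -0.0315, -0.0013] [0.0, 0.0001, 0.0074]
[0.0061, -0.0316, -0.0013] [0.0, 0.0001, 0.0074]
[0.0058, -0.0316, -0.0013] [0.0, 0.0001, 0.0074]
[0.0056, -0.0316, -0.0013] [0.0, 0.0001, 0.0074]
[0.0054, -0.0317, -0.0013] [0.0, 0.0001, 0.0074]
```

View pics/side2c.png

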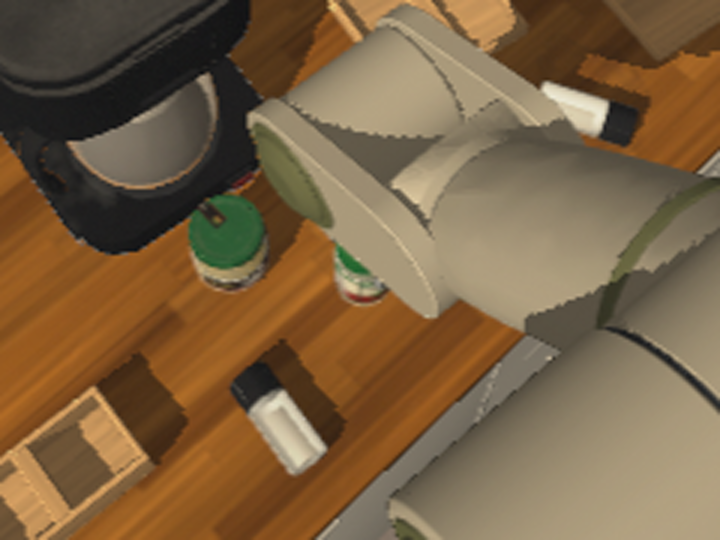

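Emit:
jog_arm:
  dr:
    - [0,0,0.006]
    - [0,0,0.006]
    - [0,0,0.006]
    - [0,0,0.006]
    - [0,0,0.006]
    - [0,0,0.006]
    - [0,0,0.006]
    - [0,0,0.006]
    - [0,0,0.006]
    - [0,0,0.006]
  slide:
    - [0.006,-0.02,-0.003]
    - [0.006,-0.035,-0.003]
    - [0.006,-0.04,-0.003]
    - [0.006,-0.04,0]
    - [0.006,-0.04,0]
    - [0.006,-0.04,0]
    - [0.005,-0.04,0]
    - [0.005,-0.035,0]
    - [0.003,-0.03,0]
    - [0,-0.01,0]
  gripper: [-1,-1,-1,-1,-1,-1,-1,-1,-1,-1]

```text
time_s: 5.25
position: [0.4729, 0.4221, 0.1573]
tool_rot: [[0.998, -0.056, -0.002], [-0.056, -0.998, -0.001], [-0.002, 0.001, -1.0]]
ft_force: [0.2, -0.9, -1.2]
grip_width: 0.0442
```

```bash
python3 st.py 0.4763 0.4219 0.13 -3.3 8; python3 - <<'E'
from h import *
for n in('top','side'):
    d=grab(n); c=proj(d,[.474,.382,.045]).astype(int); x,y=np.maximum(c-[75,60],0)
    cv2.imwrite(f'pics/{n}3c.png',cv2.resize(d['pixels'][y:y+120,x:x+150],None,fx=4,fy=4,interpolation=2))
E
```

```text
t 5.25 p [0.4729 0.4221 0.1573] yaw -3.22 tiltz [-0.002 -0.001 -1.   ] f [ 0.2 -0.9 -1.2] w 0.0442 q [31.1 34.  67.6  0.  78.5 34.3]
turn [0.0008 0.0019 0.0013] slide BEFORE turn [0.0034 0.     0.0273] slide AFTER turn [0.0034 0.     0.0273]
[0.0004, 0.0, 0.0034] [0.0001, 0.0002, 0.0002]
[0.0004, 0.0, 0.0034] [0.0001, 0.0002, 0.0002]
[0.0004, 0.0, 0.0034] [0.0001, 0.0002, 0.0002]
[0.0004, 0.0, 0.0034] [0.0001, 0.0002, 0.0002]
[0.0004, 0.0, 0.0034] [0.0001, 0.0002, 0.0002]
[0.0004, 0.0, 0.0034] [0.0001, 0.0002, 0.0002]
[0.0004, 0.0, 0.0034] [0.0001, 0.0002, 0.0002]
[0.0004, 0.0, 0.0034] [0.0001, 0.0002, 0.0002]
```

View pics/side3c.png

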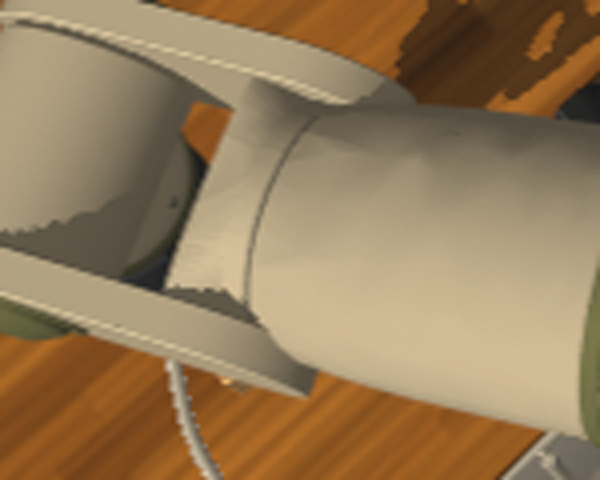

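View pics/top3c.png

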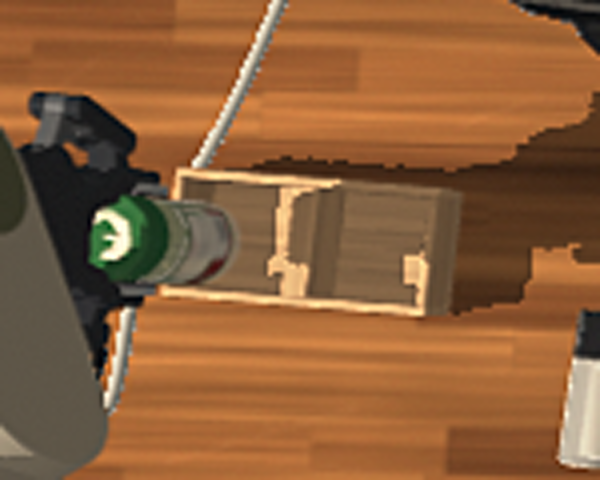

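```bash
python3 - <<'E'
from h import *
d=grab('top'); c=proj(d,[.474,.382,.045]).astype(int); x,y=np.maximum(c-[75,60],0)
im=cv2.resize(d['pixels'][y:y+120,x:x+150],None,fx=5,fy=5,interpolation=2)
p=observe()['position']
def dr(X,Y,z,col):
    for a in np.linspace(0,2*np.pi,40):
        u=(proj(d,[X+.0225*np.cos(a),Y+.0225*np.sin(a),z])-[x,y]+.5)*5-.5
        cv2.circle(im,tuple(u.astype(int)),1,col,-1)
dr(p[0],p[1],p[2]-.071,(0,0,255)); dr(p[0],p[1],p[2]+.035,(255,0,0)); dr(.4763,.4219,.005,(0,255,255)); dr(.4717,.3421,.005,(0,255,255))
cv2.imwrite('pics/t4.png',im)
E
```

```text
(no output)
```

View pics/t4.png

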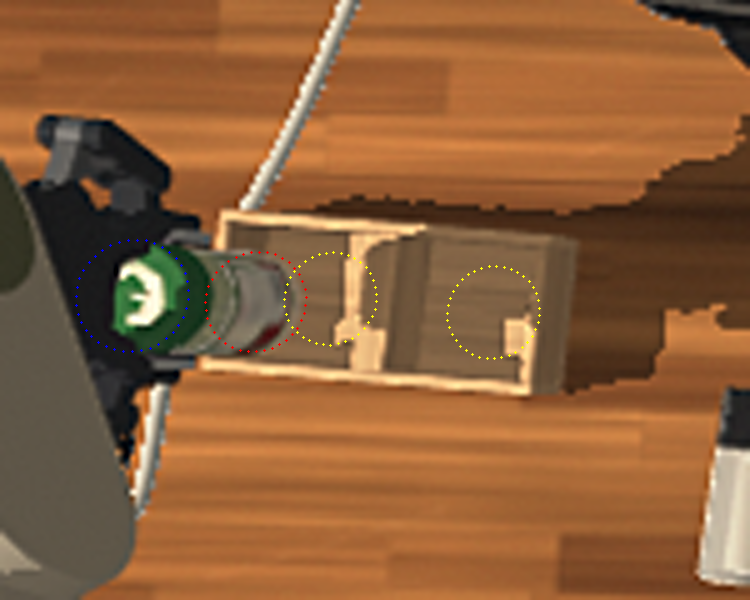

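Emit:
jog_arm:
  dr:
    - [0,0.002,0]
    - [0,0,0]
    - [0,0,0]
    - [0,0,0]
    - [0,0,0]
    - [0,0,0]
    - [0,0,0]
    - [0,0,0]
    - [0,0,0]
    - [0,0,0]
  slide:
    - [0.002,0,0.005]
    - [0.001,0,0.01]
    - [0,0,0.015]
    - [0,0,0.015]
    - [0,0,0.01]
    - [0,0,0.01]
    - [0,0,0.008]
    - [0,0,0.005]
    - [0,0,0.002]
    - [0,0,0]
  gripper: [-1,-1,-1,-1,-1,-1,-1,-1,-1,-1]

```text
time_s: 6.4
position: [0.4765, 0.4198, 0.0793]
tool_rot: [[0.998, -0.058, 0.002], [-0.058, -0.998, -0.0], [0.002, -0.0, -1.0]]
ft_force: [0.3, -0.3, -1.2]
grip_width: 0.0445
```

Emit:
jog_arm:
  dr:
    - [0,0,0]
    - [0,0,0]
    - [0,0,0]
    - [0,0,0]
    - [0,0,0]
    - [0,0,0]
    - [0,0,0]
    - [0,0,0]
    - [0,0,0]
    - [0,0,0]
  slide:
    - [0,-0.001,0.0015]
    - [0,-0.001,0.0015]
    - [0,0,0]
    - [0,0,0]
    - [0,0,0]
    - [0,0,0]
    - [0,0,-0.01]
    - [0,0,-0.03]
    - [0,0,-0.04]
    - [0,0,-0.04]
  gripper: [-1,-1,-1,0.7,0.7,0.7,0.7,0.7,0.7,0.7]

```text
time_s: 7.4
position: [0.4762, 0.4216, 0.1985]
tool_rot: [[0.998, -0.058, 0.002], [-0.058, -0.998, -0.0], [0.002, -0.0, -1.0]]
ft_force: [-0.6, 0.2, -0.3]
grip_width: 0.0727
```

```bash
python3 st.py 0.6215 -0.2975 0.22 0 20
```

```text
t 7.4 p [0.4762 0.4216 0.1985] yaw -3.32 tiltz [ 0.002 -0.    -1.   ] f [-0.6  0.2 -0.3] w 0.0727 q [30.9 32.3 63.8 -0.1 83.9 34.2]
turn [-0.     -0.0021 -0.058 ] slide BEFORE turn [ 0.1868  0.7095 -0.0212] slide AFTER turn [ 0.1453  0.7191 -0.0215]
[0.0093, 0.0355, -0.0011] [-0.0, -0.0001, -0.0029]
[0.0092, 0.0355, -0.0011] [-0.0, -0.0001, -0.0029]
[0.0091, 0.0355, -0.0011] [-0.0, -0.0001, -0.0029]
[0.009, 0.0356, -0.0011] [-0.0, -0.0001, -0.0029]
[0.0089, 0.0356, -0.0011] [-0.0, -0.0001, -0.0029]
[0.0088, 0.0356, -0.0011] [-0.0, -0.0001, -0.0029]
[0.0087, 0.0356, -0.0011] [-0.0, -0.0001, -0.0029]
[0.0086, 0.0357, -0.0011] [-0.0, -0.0001, -0.0029]
[0.0085, 0.0357, -0.0011] [-0.0, -0.0001, -0.0029]
[0.0084, 0.0357, -0.0011] [-0.0, -0.0001, -0.0029]
[0.0083, 0.0357, -0.0011] [-0.0, -0.0001, -0.0029]
[0.0082, 0.0358, -0.0011] [-0.0, -0.0001, -0.0029]
[0.0081, 0.0358, -0.0011] [-0.0, -0.0001, -0.0029]
[0.008, 0.0358, -0.0011] [-0.0, -0.0001, -0.0029]
[0.0079, 0.0358, -0.0011] [-0.0, -0.0001, -0.0029]
[0.0078, 0.0358, -0.0011] [-0.0, -0.0001, -0.0029]
[0.0077, 0.0359, -0.0011] [-0.0, -0.0001, -0.0029]
[0.0076, 0.0359, -0.0011] [-0.0, -0.0001, -0.0029]
[0.0075, 0.0359, -0.0011] [-0.0, -0.0001, -0.0029]
[0.0074, 0.0359, -0.0011] [-0.0, -0.0001, -0.0029]
```

Emit:
jog_arm:
  dr:
    - [0,0,-0.006]
    - [0,0,-0.006]
    - [0,0,-0.006]
    - [0,0,-0.006]
    - [0,0,-0.006]
    - [0,0,-0.006]
    - [0,0,-0.006]
    - [0,0,-0.006]
    - [0,0,-0.006]
    - [0,0,-0.004]
  slide:
    - [-0.03,0.02,-0.004]
    - [-0.03,0.03,-0.004]
    - [-0.014,0.045,-0.004]
    - [0,0.048,-0.004]
    - [0,0.048,-0.004]
    - [0,0.048,0]
    - [0,0.048,0]
    - [0,0.048,0]
    - [0,0.048,0]
    - [0,0.045,0]
  gripper: [1,1,1,1,1,1,1,1,1,1]

```text
time_s: 8.4
position: [0.3899, -0.004, 0.2172]
tool_rot: [[1.0, 0.0, 0.004], [0.0, -1.0, -0.001], [0.004, 0.001, -1.0]]
ft_force: [1.4, -0.7, 0.1]
grip_width: 0.085
```

```bash
python3 st.py 0.6215 -0.2975 0.18 0 9 | head -3;  python3 - <<'E'
from h import *
for n in('top','side'):
    d=grab(n); c=proj(d,[.474,.382,.045]).astype(int); x,y=np.maximum(c-[75,60],0)
    cv2.imwrite(f'pics/{n}5c.png',cv2.resize(d['pixels'][y:y+120,x:x+150],None,fx=4,fy=4,interpolation=2))
E
```

```text
t 8.4 p [ 0.3899 -0.004   0.2172] yaw 0.0 tiltz [ 0.004 -0.001 -1.   ] f [ 1.4 -0.7  0.1] w 0.085 q [-18.1   6.9  99.8   0.   73.  -18.2]
turn [ 0.0007 -0.0038  0.0001] slide BEFORE turn [0.2314 0.2935 0.0383] slide AFTER turn [0.2316 0.2935 0.0372]
[0.0257, 0.0326, 0.0043] [0.0001, -0.0004, 0.0]
```

View pics/top5c.png

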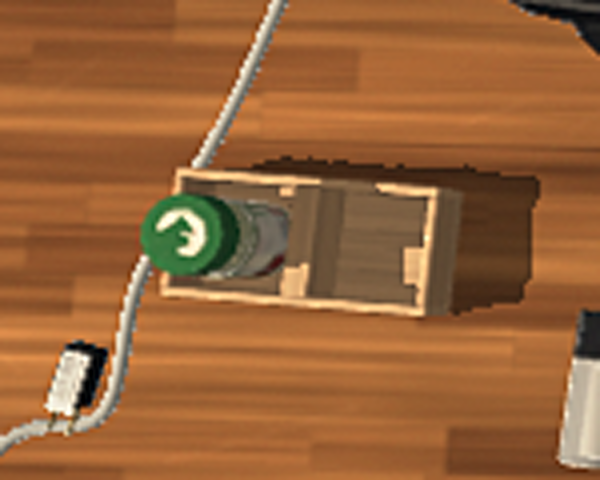

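View pics/side5c.png

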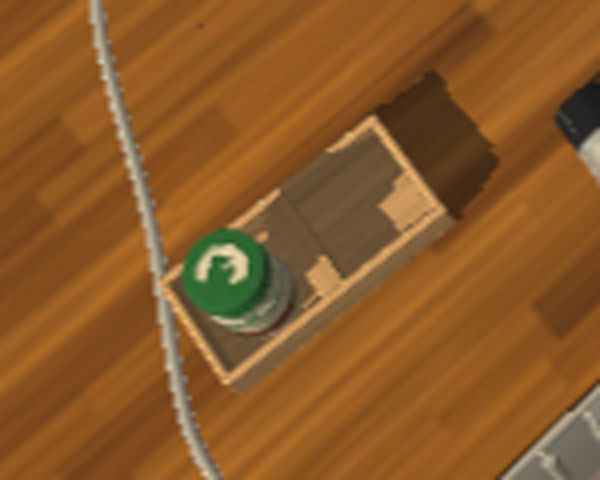

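Emit:
jog_arm:
  dr:
    - [0,-0.004,0]
    - [0,0,0]
    - [0,0,0]
    - [0,0,0]
    - [0,0,0]
    - [0,0,0]
    - [0,0,0]
    - [0,0,0]
    - [0,0,0]
    - [0,0,0]
  slide:
    - [0.01,0.035,0]
    - [0.015,0.04,0]
    - [0.025,0.04,0]
    - [0.03,0.04,0]
    - [0.035,0.04,0.006]
    - [0.035,0.035,0.01]
    - [0.035,0.03,0.01]
    - [0.03,0.02,0.01]
    - [0.016,0.0135,0]
    - [0,0,0]
  gripper: [1,1,1,1,1,1,1,1,1,1]

```text
time_s: 9.5
position: [0.62, -0.2932, 0.1794]
tool_rot: [[1.0, -0.0, -0.002], [-0.0, -1.0, 0.0], [-0.002, -0.0, -1.0]]
ft_force: [0.1, -0.5, -0.1]
grip_width: 0.0855
```

```bash
python3 st.py 0.6215 -0.2975 0.07 0 9 | head -3;  python3 - <<'E'
from h import *
p=observe()['position']
for n in('side','top'):
    d=grab(n); c=proj(d,[.62,-.2975,.1]).astype(int); x,y=np.maximum(c-[75,60],0)
    cv2.imwrite(f'pics/{n}6c.png',cv2.resize(d['pixels'][y:y+120,x:x+150],None,fx=4,fy=4,interpolation=2))
E
```

```text
t 9.5 p [ 0.62   -0.2932  0.1794] yaw -0.0 tiltz [-0.002  0.    -1.   ] f [ 0.1 -0.5 -0.1] w 0.0855 q [-35.1  38.3  55.4  -0.1  86.4 -35.1]
turn [-0.0001  0.0022 -0.0001] slide BEFORE turn [0.0017 0.0043 0.1094] slide AFTER turn [0.0015 0.0043 0.1094]
[0.0002, 0.0005, 0.0122] [-0.0, 0.0002, -0.0]
```

View pics/side6c.png

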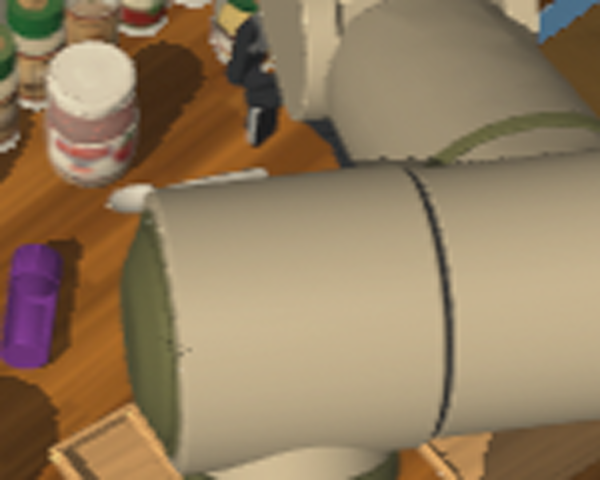

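View pics/top6c.png

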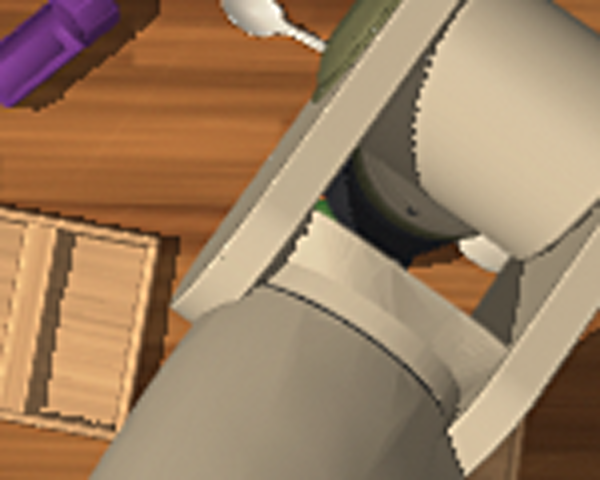

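Emit:
jog_arm:
  dr:
    - [0,0.002,0]
    - [0,0,0]
    - [0,0,0]
    - [0,0,0]
    - [0,0,0]
    - [0,0,0]
    - [0,0,0]
    - [0,0,0]
    - [0,0,0]
    - [0,0,0]
  slide:
    - [0.001,0.002,0.01]
    - [0.0005,0.002,0.015]
    - [0,0,0.02]
    - [0,0,0.02]
    - [0,0,0.02]
    - [0,0,0.015]
    - [0,0,0.009]
    - [0,0,0]
    - [0,0,0]
    - [0,0,0]
  gripper: [1,1,1,1,1,1,1,1,-1,-1]

```text
time_s: 10.6
position: [0.6204, -0.2968, 0.0724]
tool_rot: [[1.0, 0.0, 0.002], [0.0, -1.0, -0.001], [0.002, 0.001, -1.0]]
ft_force: [0.7, -0.3, 0.1]
grip_width: 0.0589
```

Emit:
jog_arm:
  dr:
    - [0,0,0]
    - [0,0,0]
    - [0,0,0]
    - [0,0,0]
    - [0,0,0]
    - [0,0,0]
    - [0,0,0]
    - [0,0,0]
    - [0,0,0]
    - [0,0,0]
  slide:
    - [0,0,0]
    - [0,0,0]
    - [0,0,0]
    - [0,0,0]
    - [0,0,-0.005]
    - [0,0,-0.02]
    - [0,0,-0.03]
    - [0,0,-0.03]
    - [0,0,-0.03]
    - [0,0,-0.015]
  gripper: [-1,-1,-1,-1,-1,-1,-1,-1,-1,-1]

```text
time_s: 11.6
position: [0.6203, -0.2968, 0.2042]
tool_rot: [[1.0, 0.0, 0.002], [0.0, -1.0, -0.002], [0.002, 0.002, -1.0]]
ft_force: [-0.3, -0.5, -1.4]
grip_width: 0.0447
```

```bash
python3 st.py 0.4717 0.3421 0.2 -3.3 9 | head -3;  python3 - <<'E'
from h import *
for n in('side','top'):
    d=grab(n,n+'7.png')
E
```

```text
t 11.6 p [ 0.6203 -0.2968  0.2042] yaw 0.0 tiltz [ 0.002 -0.002 -1.   ] f [-0.3 -0.5 -1.4] w 0.0447 q [-35.4  37.5  53.   -0.   89.4 -35.4]
turn [ 0.0019 -0.0025  0.0576] slide BEFORE turn [-0.1486 -0.6389  0.0026] slide AFTER turn [-0.1851 -0.6293  0.0042]
[-0.0165, -0.071, 0.0003] [0.0002, -0.0003, 0.0064]
```

View pics/top7.png

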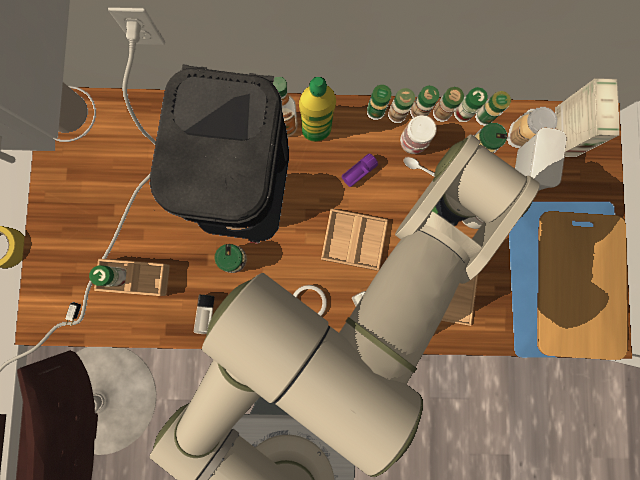

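Emit:
jog_arm:
  dr:
    - [0,0,0]
    - [0,0,0]
    - [0,0,0]
    - [0,0,0]
    - [0,0,0]
    - [0,0,0]
    - [0,0,0]
    - [0,0,0]
    - [0,0,0]
    - [0,0,0]
  slide:
    - [-0.015,-0.01,0]
    - [-0.03,-0.02,0]
    - [-0.035,-0.025,0]
    - [-0.035,-0.03,0]
    - [-0.035,-0.035,0]
    - [-0.03,-0.04,0]
    - [-0.025,-0.04,0]
    - [-0.015,-0.04,0]
    - [0,-0.045,0]
    - [0,-0.045,0]
  gripper: [-1,-1,-1,-1,-1,-1,-1,-1,-1,-1]

```text
time_s: 12.7
position: [0.3987, 0.0349, 0.2005]
tool_rot: [[1.0, -0.001, -0.002], [-0.001, -1.0, 0.0], [-0.002, -0.0, -1.0]]
ft_force: [1.5, -0.5, -0.4]
grip_width: 0.044
```

Emit:
jog_arm:
  dr:
    - [0,0,0.006]
    - [0,0,0.006]
    - [0,0,0.006]
    - [0,0,0.006]
    - [0,0,0.006]
    - [0,0,0.006]
    - [0,0,0.006]
    - [0,0,0.006]
    - [0,0,0.006]
    - [0,0,0.003]
  slide:
    - [0,-0.045,0]
    - [0,-0.045,0]
    - [0,-0.045,0]
    - [0.003,-0.045,0]
    - [0.008,-0.045,0]
    - [0.01,-0.04,0]
    - [0.012,-0.03,0]
    - [0.012,-0.015,0]
    - [0.012,0,0]
    - [0,0,0]
  gripper: [-1,-1,-1,-1,-1,-1,-1,-1,-1,-1]

```text
time_s: 13.7
position: [0.4633, 0.3405, 0.1998]
tool_rot: [[0.998, -0.058, -0.002], [-0.058, -0.998, -0.001], [-0.002, 0.001, -1.0]]
ft_force: [-0.5, -0.4, -0.5]
grip_width: 0.0443
```

```bash
python3 st.py 0.4717 0.3421 0.08 -3.3 9 | head -3; python3 - <<'E'
from h import *
d=grab('top'); c=proj(d,[.474,.382,.045]).astype(int); x,y=np.maximum(c-[75,60],0)
im=cv2.resize(d['pixels'][y:y+120,x:x+150],None,fx=5,fy=5,interpolation=2)
p=observe()['position']
def dr(X,Y,z,col):
    for a in np.linspace(0,2*np.pi,40):
        u=(proj(d,[X+.0225*np.cos(a),Y+.0225*np.sin(a),z])-[x,y]+.5)*5-.5
        cv2.circle(im,tuple(u.astype(int)),1,col,-1)
dr(p[0],p[1],p[2]-.072,(0,0,255)); dr(p[0],p[1],p[2]+.034,(255,0,0)); dr(.4763,.4219,.111,(0,255,255)); dr(.4717,.3421,.005,(0,255,255))
cv2.imwrite('pics/t8.png',im)
E
```

```text
t 13.7 p [0.4633 0.3405 0.1998] yaw -3.32 tiltz [-0.002 -0.001 -1.   ] f [-0.5 -0.4 -0.5] w 0.0443 q [24.5 26.2 74.3 -0.  79.6 27.9]
turn [ 0.0015  0.0017 -0.0003] slide BEFORE turn [ 0.0085 -0.0023  0.1198] slide AFTER turn [ 0.0083 -0.0021  0.1198]
[0.0009, -0.0003, 0.0133] [0.0002, 0.0002, -0.0]
```

View pics/t8.png

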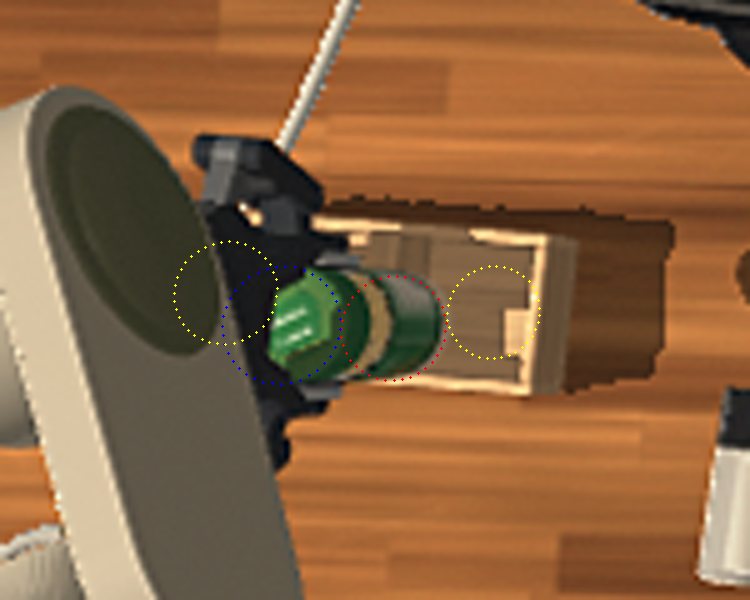

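Emit:
jog_arm:
  dr:
    - [0.001,0.002,0]
    - [0,0,0]
    - [0,0,0]
    - [0,0,0]
    - [0,0,0]
    - [0,0,0]
    - [0,0,0]
    - [0,0,0]
    - [0,0,0]
    - [0,0,0]
  slide:
    - [0.004,-0.001,0.01]
    - [0.004,-0.001,0.015]
    - [0,0,0.02]
    - [0,0,0.02]
    - [0,0,0.02]
    - [0,0,0.015]
    - [0,0,0.01]
    - [0,0,0.006]
    - [0,0,0.003]
    - [0,0,0]
  gripper: [-1,-1,-1,-1,-1,-1,-1,-1,-1,-1]

```text
time_s: 14.75
position: [0.471, 0.3428, 0.0823]
tool_rot: [[0.998, -0.057, 0.002], [-0.057, -0.998, 0.001], [0.002, -0.001, -1.0]]
ft_force: [0.2, -0.8, -0.8]
grip_width: 0.0443
```

Emit:
jog_arm:
  dr:
    - [0,0,0]
    - [0,0,0]
    - [0,0,0]
    - [0,0,0]
    - [0,0,0]
    - [0,0,0]
    - [0,0,0]
    - [0,0,0]
    - [0,0,0]
    - [0,0,0]
  slide:
    - [0,0,0.001]
    - [0,0,0.0015]
    - [0,0,0]
    - [0,0,0]
    - [0,0,0]
    - [0,0,0]
    - [0,0,-0.01]
    - [0,0,-0.03]
    - [0,0,-0.04]
    - [0,0,-0.04]
  gripper: [-1,-1,-1,0.7,0.7,0.7,0.7,0.7,0.7,0.7]

```text
time_s: 15.75
position: [0.4705, 0.3427, 0.2019]
tool_rot: [[0.998, -0.057, 0.002], [-0.057, -0.998, 0.001], [0.002, -0.001, -1.0]]
ft_force: [-0.0, -0.1, -0.4]
grip_width: 0.0725
```

```bash
python3 st.py 0.391 0.209 0.12 85.2 20
```

```text
t 15.75 p [0.4705 0.3427 0.2019] yaw -3.27 tiltz [ 0.002  0.001 -1.   ] f [-0.  -0.1 -0.4] w 0.0725 q [24.4 26.7 73.1 -0.  80.  27.7]
turn [ 8.000e-04 -2.300e-03 -1.544e+00] slide BEFORE turn [-0.0719  0.1381  0.0816] slide AFTER turn [-0.1399 -0.068   0.0819]
[-0.0036, 0.0069, 0.0041] [0.0, -0.0001, -0.0772]
[-0.0041, 0.0066, 0.0041] [0.0, -0.0001, -0.0772]
[-0.0046, 0.0063, 0.0041] [0.0, -0.0001, -0.0772]
[-0.0051, 0.0059, 0.0041] [0.0, -0.0001, -0.0772]
[-0.0055, 0.0055, 0.0041] [0.0, -0.0001, -0.0772]
[-0.0059, 0.005, 0.0041] [0.0, -0.0001, -0.0772]
[-0.0063, 0.0046, 0.0041] [0.0, -0.0001, -0.0772]
[-0.0066, 0.0041, 0.0041] [0.0, -0.0001, -0.0772]
[-0.0069, 0.0035, 0.0041] [0.0, -0.0001, -0.0772]
[-0.0072, 0.003, 0.0041] [0.0, -0.0001, -0.0772]
[-0.0074, 0.0024, 0.0041] [0.0, -0.0001, -0.0772]
[-0.0076, 0.0019, 0.0041] [0.0, -0.0001, -0.0772]
[-0.0077, 0.0013, 0.0041] [0.0, -0.0001, -0.0772]
[-0.0078, 0.0007, 0.0041] [0.0, -0.0001, -0.0772]
[-0.0078, 0.0001, 0.0041] [0.0, -0.0001, -0.0772]
[-0.0078, -0.0005, 0.0041] [0.0, -0.0001, -0.0772]
[-0.0077, -0.0011, 0.0041] [0.0, -0.0001, -0.0772]
[-0.0076, -0.0017, 0.0041] [0.0, -0.0001, -0.0772]
[-0.0074, -0.0023, 0.0041] [0.0, -0.0001, -0.0772]
[-0.0072, -0.0029, 0.0041] [0.0, -0.0001, -0.0772]
```

Emit:
jog_arm:
  dr:
    - [0,0,-0.14]
    - [0,0,-0.14]
    - [0,0,-0.14]
    - [0,0,-0.14]
    - [0,0,-0.14]
    - [0,0,-0.14]
    - [0,0,-0.14]
    - [0,0,-0.14]
    - [0,0,-0.14]
    - [0,0,-0.14]
  slide:
    - [-0.007,0.014,0]
    - [-0.009,0.013,0]
    - [-0.011,0.011,0]
    - [-0.012,0.01,0.005]
    - [-0.0135,0.008,0.01]
    - [-0.0145,0.006,0.015]
    - [-0.015,0.004,0.015]
    - [-0.0155,0.002,0.015]
    - [-0.0155,0,0.015]
    - [-0.0155,-0.0025,0]
  gripper: [1,1,1,1,1,1,1,1,1,1]

```text
time_s: 16.75
position: [0.3913, 0.207, 0.1237]
tool_rot: [[0.22, 0.975, 0.0], [0.975, -0.22, 0.0], [0.0, -0.0, -1.0]]
ft_force: [0.8, -0.6, -0.2]
grip_width: 0.0859
```

```bash
python3 st.py 0.391 0.209 0.024 85.2 5; python3 - <<'E'
from h import *
p=observe()['position']
for n in('side','top'):
    d=grab(n); c=proj(d,[.39,.209,.02]).astype(int); x,y=np.maximum(c-[75,60],0)
    cv2.imwrite(f'pics/{n}9c.png',cv2.resize(d['pixels'][y:y+120,x:x+150],None,fx=4,fy=4,interpolation=2))
d=grab('top'); im=d['pixels'];h=cv2.cvtColor(im,cv2.COLOR_BGR2HSV)
cv2.imwrite('pics/t9.png',cv2.resize(im[240:320,70:190],None,fx=5,fy=5,interpolation=2))
E
```

```text
t 16.75 p [0.3913 0.207  0.1237] yaw 77.28 tiltz [ 0.  0. -1.] f [ 0.8 -0.6 -0.2] w 0.0859 q [ 12.5  19.2 101.3   0.   59.5 -64.8]
turn [-0.     -0.0003 -0.1382] slide BEFORE turn [ 0.0018 -0.0007  0.0997] slide AFTER turn [ 0.0019 -0.0005  0.0997]
[0.0004, -0.0001, 0.0199] [-0.0, -0.0001, -0.0276]
[0.0004, -0.0001, 0.0199] [-0.0, -0.0001, -0.0276]
[0.0004, -0.0001, 0.0199] [-0.0, -0.0001, -0.0276]
[0.0004, -0.0001, 0.0199] [-0.0, -0.0001, -0.0276]
[0.0004, -0.0001, 0.0199] [-0.0, -0.0001, -0.0276]
```

View pics/side9c.png

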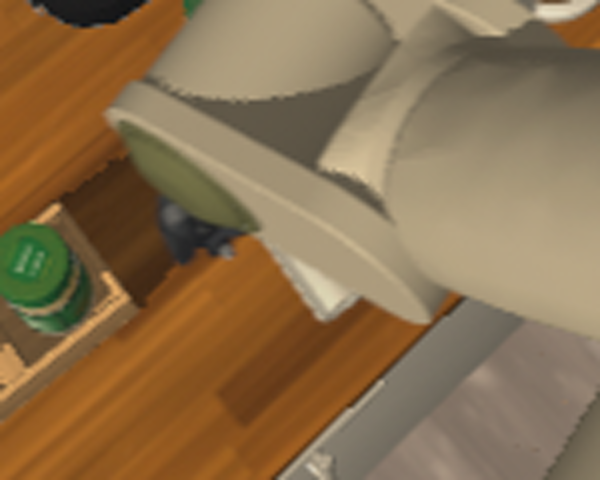

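View pics/t9.png

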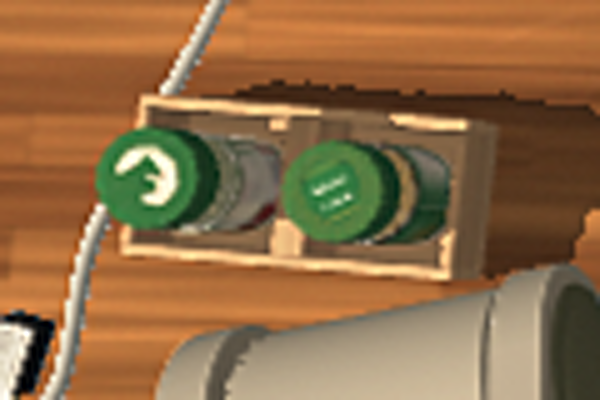

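Emit:
jog_arm:
  dr:
    - [0,0,-0.04]
    - [0,0,-0.05]
    - [0,0,-0.048]
    - [0,0,0]
    - [0,0,0]
    - [0,0,0]
    - [0,0,0]
    - [0,0,0]
    - [0,0,0]
    - [0,0,0]
  slide:
    - [0.001,0,0.01]
    - [0.001,0,0.02]
    - [0,0,0.02]
    - [0,0,0.02]
    - [0,0,0.015]
    - [0,0,0.01]
    - [0,0,0.006]
    - [0,0,0]
    - [0,0,0]
    - [0,0,0]
  gripper: [1,1,1,1,1,1,1,1,-1,-1]
  force: 30

```text
time_s: 17.9
position: [0.3932, 0.2099, 0.024]
tool_rot: [[0.09, 0.996, 0.003], [0.996, -0.09, 0.001], [0.001, 0.003, -1.0]]
ft_force: [0.6, 0.7, -0.0]
grip_width: 0.059
```

Emit:
jog_arm:
  dr:
    - [0,0,0]
    - [0,0,0]
    - [0,0,0]
    - [0,0,0]
    - [0,0,0]
    - [0,0,0]
    - [0,0,0]
    - [0,0,0]
    - [0,0,0]
    - [0,0,0]
  slide:
    - [0,0,0]
    - [0,0,0]
    - [0,0,0]
    - [0,0,0]
    - [0,0,0]
    - [0,0,-0.01]
    - [0,0,-0.02]
    - [0,0,-0.03]
    - [0,0,-0.03]
    - [0,0,-0.02]
  gripper: [-1,-1,-1,-1,-1,-1,-1,-1,-1,-1]

```text
time_s: 18.9
position: [0.3928, 0.2097, 0.136]
tool_rot: [[0.09, 0.996, 0.004], [0.996, -0.09, 0.001], [0.002, 0.004, -1.0]]
ft_force: [-1.3, 0.2, -0.3]
grip_width: 0.0377
```

```bash
python3 st.py; python3 - <<'E'
from h import *
for n in('side','top'):
    d=grab(n); c=proj(d,[.39,.209,.13]).astype(int); x,y=np.maximum(c-[75,60],0)
    cv2.imwrite(f'pics/{n}10c.png',cv2.resize(d['pixels'][y:y+120,x:x+150],None,fx=4,fy=4,interpolation=2))
# lane targets
for c0 in [(.580,-.148)]:
    y=np.radians(-9); 
    for s in(.038,-.038): print('lane',s,np.round([c0[0]-s*np.sin(y),c0[1]+s*np.cos(y)],4))
E
```

```text
t 18.9 p [0.3928 0.2097 0.136 ] yaw 84.85 tiltz [ 0.004  0.001 -1.   ] f [-1.3  0.2 -0.3] w 0.0377 q [ 12.8  18.3 100.1   0.   61.3 -72.1]
lane 0.038 [ 0.5859 -0.1105]
lane -0.038 [ 0.5741 -0.1855]
```

View pics/side10c.png

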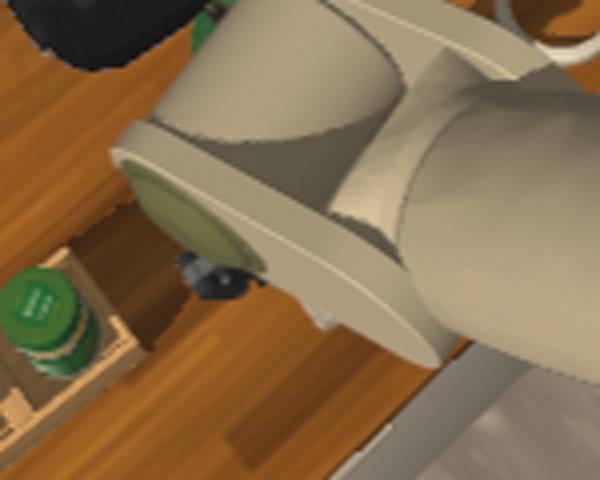

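View pics/top10c.png

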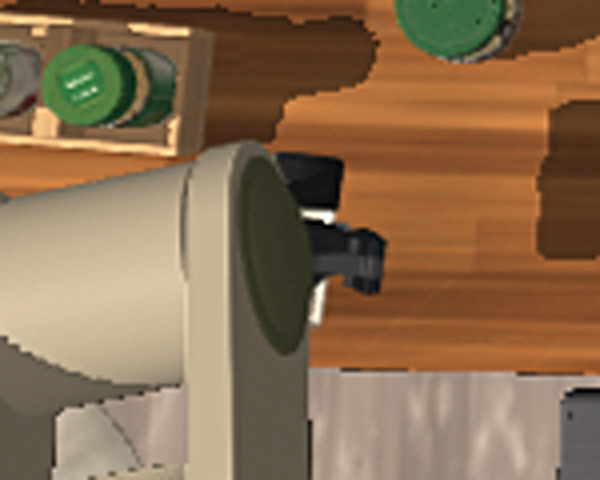

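Emit:
jog_arm:
  dr:
    - [0,0,0.007]
    - [0,0,0.007]
    - [0,0,0.007]
    - [0,0,0.007]
    - [0,0,0.007]
    - [0,0,0.007]
    - [0,0,0.007]
    - [0,0,0.006]
    - [0,0,0.006]
    - [0,0,0.006]
  slide:
    - [-0.015,0.002,0]
    - [-0.03,0.003,0]
    - [-0.04,0.004,0]
    - [-0.045,0.005,0]
    - [-0.045,0.005,0]
    - [-0.045,0.006,0]
    - [-0.04,0.006,0]
    - [-0.035,0.006,0]
    - [-0.022,0.003,0]
    - [0,0,0]
  gripper: [-1,-1,-1,-1,-1,-1,-1,-1,-1,-1]

```text
time_s: 20.0
position: [0.3947, -0.1121, 0.1326]
tool_rot: [[0.16, 0.987, 0.001], [0.987, -0.16, 0.001], [0.001, 0.001, -1.0]]
ft_force: [0.7, 0.8, -0.5]
grip_width: 0.0376
```

```bash
python3 st.py 0.586 -0.1105 0.09 81 7; python3 - <<'E'
from h import *
for n in('side','top'):
    d=grab(n,n+'11.png')
cv2.imwrite('pics/t11.png',cv2.resize(d['pixels'][200:320,220:400],None,fx=4,fy=4,interpolation=2))
E
```

```text
t 20.0 p [ 0.3947 -0.1121  0.1326] yaw 80.79 tiltz [ 0.001  0.001 -1.   ] f [ 0.7  0.8 -0.5] w 0.0376 q [-3.250e+01  1.560e+01  1.052e+02  1.000e-01  5.910e+01 -1.134e+02]
turn [ 0.0013 -0.001  -0.0036] slide BEFORE turn [0.0321 0.1886 0.0429] slide AFTER turn [0.0315 0.1887 0.0426]
[0.0046, 0.0269, 0.0061] [0.0002, -0.0001, -0.0005]
[0.0046, 0.0269, 0.0061] [0.0002, -0.0001, -0.0005]
[0.0046, 0.0269, 0.0061] [0.0002, -0.0001, -0.0005]
[0.0045, 0.0269, 0.0061] [0.0002, -0.0001, -0.0005]
[0.0045, 0.027, 0.0061] [0.0002, -0.0001, -0.0005]
[0.0045, 0.027, 0.0061] [0.0002, -0.0001, -0.0005]
[0.0045, 0.027, 0.0061] [0.0002, -0.0001, -0.0005]
```

View pics/t11.png

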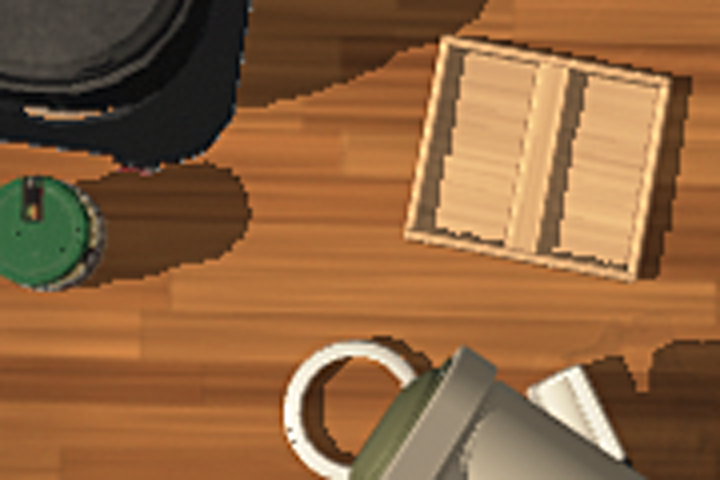

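Emit:
jog_arm:
  dr:
    - [0,0,-0.003]
    - [0,0,0]
    - [0,0,0]
    - [0,0,0]
    - [0,0,0]
    - [0,0,0]
    - [0,0,0]
    - [0,0,0]
    - [0,0,0]
    - [0,0,0]
  slide:
    - [0.003,0.015,0]
    - [0.004,0.025,0]
    - [0.005,0.03,0]
    - [0.005,0.03,0]
    - [0.005,0.03,0.003]
    - [0.005,0.03,0.01]
    - [0.005,0.023,0.015]
    - [0,0.006,0.02]
    - [0,0,0.02]
    - [0,0,0]
  gripper: [-1,-1,-1,-1,-1,-1,-1,-1,-1,-1]

```text
time_s: 21.1
position: [0.5851, -0.1051, 0.0628]
tool_rot: [[0.151, 0.988, -0.004], [0.988, -0.151, 0.003], [0.003, -0.004, -1.0]]
ft_force: [-0.9, -0.5, 0.3]
grip_width: 0.0373
```

```bash
python3 st.py 0.586 -0.1105 0.0305 81 7|head -4; python3 - <<'E'
from h import *
for n in('side','top'):
    d=grab(n,n+'12.png');c=proj(d,[.58,-.148,.02]).astype(int); x,y=np.maximum(c-[75,60],0)
    cv2.imwrite(f'pics/{n}12c.png',cv2.resize(d['pixels'][y:y+120,x:x+150],None,fx=4,fy=4,interpolation=2))
E
```

```text
t 21.1 p [ 0.5851 -0.1051  0.0628] yaw 81.29 tiltz [-0.004  0.003 -1.   ] f [-0.9 -0.5  0.3] w 0.0373 q [-2.16e+01  3.65e+01  8.08e+01  1.00e-01  6.29e+01 -1.03e+02]
turn [-0.0043 -0.0026  0.0051] slide BEFORE turn [-0.0053  0.0018  0.0323] slide AFTER turn [-0.0052  0.0017  0.0323]
[-0.0008, 0.0003, 0.0046] [-0.0006, -0.0004, 0.0007]
[-0.0008, 0.0003, 0.0046] [-0.0006, -0.0004, 0.0007]
```

View pics/top12c.png

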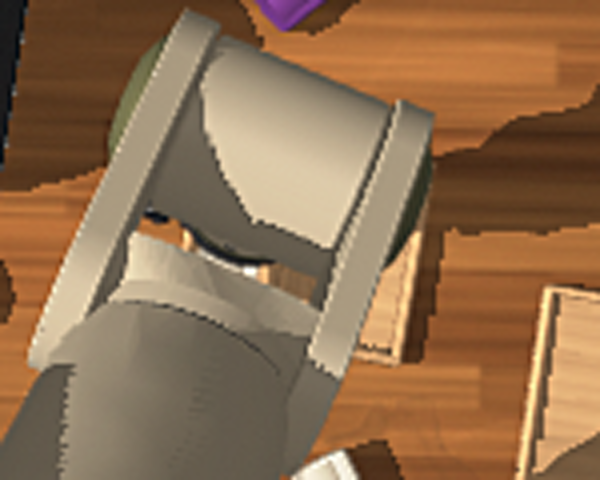

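View pics/side12c.png

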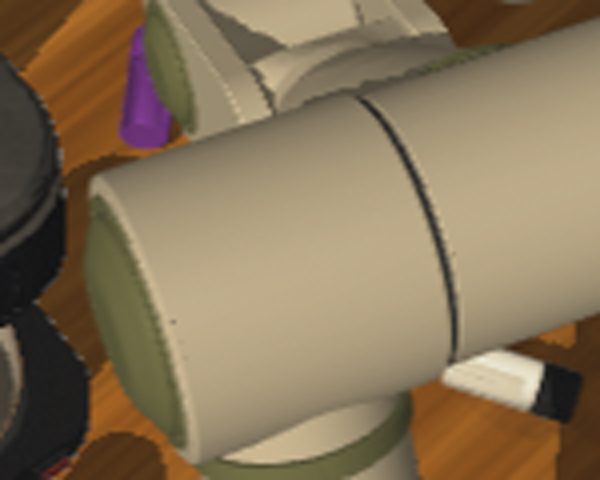

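Emit:
jog_arm:
  dr:
    - [-0.004,-0.003,0.004]
    - [0,0,0]
    - [0,0,0]
    - [0,0,0]
    - [0,0,0]
    - [0,0,0]
    - [0,0,0]
    - [0,0,0]
    - [0,0,0]
    - [0,0,0]
  slide:
    - [-0.003,0.002,0]
    - [-0.002,0.001,0.003]
    - [0,0,0.005]
    - [0,0,0.006]
    - [0,0,0.006]
    - [0,0,0.005]
    - [0,0,0.003]
    - [0,0,0.002]
    - [0,0,0]
    - [0,0,0]
  gripper: [-1,-1,-1,-1,-1,-1,-1,-1,-1,-1]

```text
time_s: 22.2
position: [0.5891, -0.1128, 0.0358]
tool_rot: [[0.157, 0.988, 0.006], [0.988, -0.157, -0.003], [-0.002, 0.006, -1.0]]
ft_force: [0.7, -0.2, -0.5]
grip_width: 0.038
```

Emit:
jog_arm:
  dr:
    - [0,0,0]
    - [0,0,0]
    - [0,0,0]
    - [0,0,0]
    - [0,0,0]
    - [0,0,0]
    - [0,0,0]
    - [0,0,0]
    - [0,0,0]
    - [0,0,0]
  slide:
    - [0.001,0,0.001]
    - [0,0,0.002]
    - [0,0,0.001]
    - [0,0,0]
    - [0,0,0]
    - [0,0,0]
    - [0,0,0]
    - [0,0,0]
    - [0,0,0]
    - [0,0,0]
  gripper: [-1,-1,-1,-1,-1,-1,-1,-1,-1,-1]

```text
time_s: 23.2
position: [0.5892, -0.1117, 0.0316]
tool_rot: [[0.157, 0.988, 0.006], [0.988, -0.157, -0.003], [-0.002, 0.006, -1.0]]
ft_force: [-0.1, -0.8, -0.3]
grip_width: 0.0376
```

Release with a small opening, then lift.

Emit:
jog_arm:
  dr:
    - [0,0,0]
    - [0,0,0]
    - [0,0,0]
    - [0,0,0]
    - [0,0,0]
    - [0,0,0]
    - [0,0,0]
    - [0,0,0]
    - [0,0,0]
    - [0,0,0]
  slide:
    - [0,0,0]
    - [0,0,0]
    - [0,0,0]
    - [0,0,-0.005]
    - [0,0,-0.015]
    - [0,0,-0.02]
    - [0,-0.02,-0.03]
    - [-0.005,-0.03,-0.02]
    - [-0.005,-0.03,0]
    - [-0.005,-0.03,0]
  gripper: [0.4,0.4,0.4,0.4,0.4,0.4,0.4,0.4,0.4,0.4]

```text
time_s: 24.2
position: [0.4768, -0.109, 0.122]
tool_rot: [[0.157, 0.988, 0.007], [0.988, -0.157, -0.004], [-0.003, 0.008, -1.0]]
ft_force: [-0.5, -0.2, 0.2]
grip_width: 0.06
```

```bash
python3 st.py 0.4085 -0.1795 0.12 116.5 9; python3 - <<'E'
from h import *
for n in('side','top'):
    d=grab(n,n+'13.png');c=proj(d,[.58,-.148,.02]).astype(int); x,y=np.maximum(c-[75,60],0)
    cv2.imwrite(f'pics/{n}13c.png',cv2.resize(d['pixels'][y:y+120,x:x+150],None,fx=4,fy=4,interpolation=2))
E
```

```text
t 24.2 p [ 0.4768 -0.109   0.122 ] yaw 80.97 tiltz [ 0.007 -0.004 -1.   ] f [-0.5 -0.2  0.2] w 0.06 q [ -26.8   23.1   94.8   -0.    61.6 -107.7]
turn [ 0.0068  0.005  -0.6201] slide BEFORE turn [-0.0803 -0.0564  0.0018] slide AFTER turn [-0.0326 -0.0926  0.002 ]
[-0.0089, -0.0063, 0.0002] [0.0008, 0.0006, -0.0689]
[-0.0085, -0.0069, 0.0002] [0.0008, 0.0006, -0.0689]
[-0.008, -0.0074, 0.0002] [0.0008, 0.0006, -0.0689]
[-0.0075, -0.008, 0.0002] [0.0008, 0.0006, -0.0689]
[-0.0069, -0.0085, 0.0002] [0.0008, 0.0006, -0.0689]
[-0.0063, -0.0089, 0.0002] [0.0008, 0.0006, -0.0689]
[-0.0057, -0.0093, 0.0002] [0.0008, 0.0006, -0.0689]
[-0.005, -0.0097, 0.0002] [0.0008, 0.0006, -0.0689]
[-0.0043, -0.01, 0.0002] [0.0008, 0.0006, -0.0689]
```

View pics/top13c.png

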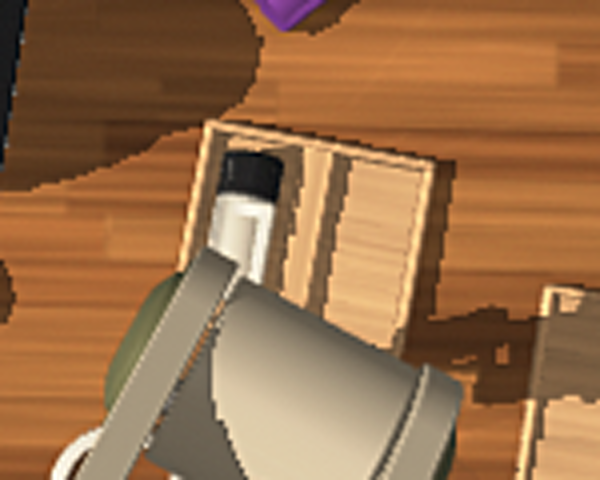

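View pics/side13c.png

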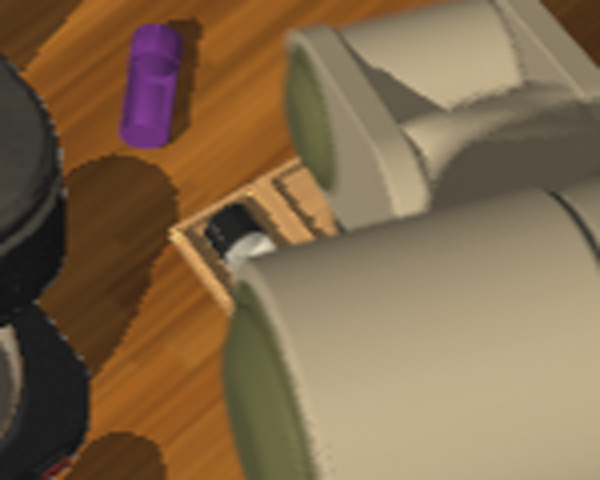

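Emit:
jog_arm:
  dr:
    - [0.0007,0.0005,-0.062]
    - [0.0007,0.0005,-0.062]
    - [0.0007,0.0005,-0.062]
    - [0.0007,0.0005,-0.062]
    - [0.0007,0.0005,-0.062]
    - [0.0007,0.0005,-0.062]
    - [0.0007,0.0005,-0.062]
    - [0.0007,0.0005,-0.062]
    - [0.0007,0.0005,-0.062]
    - [0.0007,0.0005,-0.062]
  slide:
    - [-0.009,-0.0063,0]
    - [-0.0085,-0.007,0]
    - [-0.008,-0.0075,0]
    - [-0.0075,-0.008,0]
    - [-0.007,-0.0085,0]
    - [-0.0063,-0.009,0]
    - [-0.0057,-0.0093,0]
    - [-0.005,-0.0097,0]
    - [-0.0043,-0.01,0]
    - [0,0,0]
  gripper: [1,1,1,1,1,1,1,1,1,1]

```text
time_s: 25.3
position: [0.4072, -0.1788, 0.1213]
tool_rot: [[-0.447, 0.894, -0.001], [0.894, 0.447, 0.0], [0.001, -0.001, -1.0]]
ft_force: [0.3, -0.4, -0.1]
grip_width: 0.0856
```

```bash
python3 st.py 0.4085 -0.1795 0.024 116.5 7|head -3; python3 - <<'E'
from h import *
for n in('side','top'):
    d=grab(n,n+'14.png');c=proj(d,[.48,-.15,.02]).astype(int); x,y=np.maximum(c-[90,70],0)
    cv2.imwrite(f'pics/{n}14c.png',cv2.resize(d['pixels'][y:y+140,x:x+180],None,fx=4,fy=4,interpolation=2))
E
```

```text
t 25.3 p [ 0.4072 -0.1788  0.1213] yaw 116.57 tiltz [-0.001  0.    -1.   ] f [ 0.3 -0.4 -0.1] w 0.0856 q [ -39.    19.7  101.1   -0.    59.3 -155.6]
turn [-0.0011 -0.001   0.0012] slide BEFORE turn [-0.0013  0.001   0.0973] slide AFTER turn [-0.0012  0.0009  0.0973]
[-0.0002, 0.0001, 0.0139] [-0.0002, -0.0001, 0.0002]
```

View pics/top14c.png

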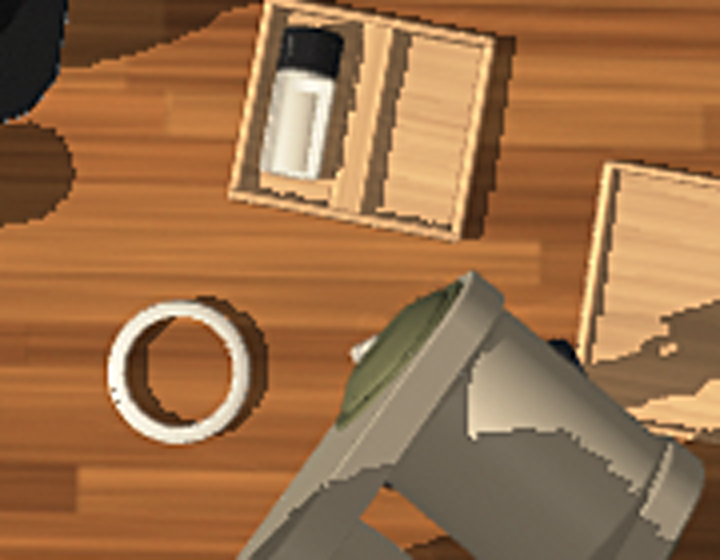

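Emit:
jog_arm:
  dr:
    - [0,0,0]
    - [0,0,0]
    - [0,0,0]
    - [0,0,0]
    - [0,0,0]
    - [0,0,0]
    - [0,0,0]
    - [0,0,0]
    - [0,0,0]
    - [0,0,0]
  slide:
    - [-0.001,0.001,0.01]
    - [0,0,0.02]
    - [0,0,0.02]
    - [0,0,0.02]
    - [0,0,0.015]
    - [0,0,0.009]
    - [0,0,0.004]
    - [0,0,0]
    - [0,0,0]
    - [0,0,0]
  gripper: [1,1,1,1,1,1,1,1,-1,-1]

```text
time_s: 26.4
position: [0.4085, -0.1784, 0.0234]
tool_rot: [[-0.446, 0.895, -0.001], [0.895, 0.446, 0.0], [0.001, -0.001, -1.0]]
ft_force: [-0.1, -0.6, 0.4]
grip_width: 0.0587
```

Emit:
jog_arm:
  dr:
    - [0,0,0]
    - [0,0,0]
    - [0,0,0]
    - [0,0,0]
    - [0,0,0]
    - [0,0,0]
    - [0,0,0]
    - [0,0,0]
    - [0,0,0]
    - [0,0,0]
  slide:
    - [0,0,0]
    - [0,0,0]
    - [0,0,0]
    - [0,0,0]
    - [0,0,0]
    - [0,0,-0.01]
    - [0,0,-0.02]
    - [0,0,-0.03]
    - [0,0,-0.03]
    - [0,0,-0.01]
  gripper: [-1,-1,-1,-1,-1,-1,-1,-1,-1,-1]

```text
time_s: 27.4
position: [0.4091, -0.1788, 0.1258]
tool_rot: [[-0.446, 0.895, 0.002], [0.895, 0.446, -0.002], [-0.002, 0.001, -1.0]]
ft_force: [0.3, -0.2, -1.4]
grip_width: 0.0376
```

```bash
python3 st.py 0.574 -0.186 0.1 81 9
```

```text
t 27.4 p [ 0.4091 -0.1788  0.1258] yaw 116.48 tiltz [ 0.002 -0.002 -1.   ] f [ 0.3 -0.2 -1.4] w 0.0376 q [ -38.9   19.3  100.7   -0.    59.8 -155.3]
turn [0.0014 0.0022 0.6193] slide BEFORE turn [-0.0799  0.1444  0.0261] slide AFTER turn [0.0187 0.164  0.0258]
[-0.0089, 0.016, 0.0029] [0.0002, 0.0002, 0.0688]
[-0.0078, 0.0166, 0.0029] [0.0002, 0.0002, 0.0688]
[-0.0066, 0.0171, 0.0029] [0.0002, 0.0002, 0.0688]
[-0.0054, 0.0175, 0.0029] [0.0002, 0.0002, 0.0688]
[-0.0042, 0.0179, 0.0029] [0.0002, 0.0002, 0.0688]
[-0.003, 0.0181, 0.0029] [0.0002, 0.0002, 0.0688]
[-0.0017, 0.0183, 0.0029] [0.0002, 0.0002, 0.0688]
[-0.0004, 0.0183, 0.0029] [0.0002, 0.0002, 0.0688]
[0.0008, 0.0183, 0.0029] [0.0002, 0.0002, 0.0688]
```

Emit:
jog_arm:
  dr:
    - [0,0,0.0688]
    - [0,0,0.0688]
    - [0,0,0.0688]
    - [0,0,0.0688]
    - [0,0,0.0688]
    - [0,0,0.0688]
    - [0,0,0.0688]
    - [0,0,0.0688]
    - [0,0,0.0688]
    - [0,0,0]
  slide:
    - [-0.009,0.016,0]
    - [-0.008,0.0165,0.002]
    - [-0.0065,0.017,0.003]
    - [-0.0055,0.0175,0.003]
    - [-0.004,0.018,0.004]
    - [-0.003,0.018,0.004]
    - [-0.0017,0.0183,0.005]
    - [-0.0004,0.0183,0.005]
    - [0.001,0.018,0]
    - [0,0,0]
  gripper: [-1,-1,-1,-1,-1,-1,-1,-1,-1,-1]

```text
time_s: 28.4
position: [0.5739, -0.1854, 0.0957]
tool_rot: [[0.156, 0.988, -0.002], [0.988, -0.156, 0.001], [0.001, -0.002, -1.0]]
ft_force: [-0.5, 0.0, -0.7]
grip_width: 0.0374
```

```bash
python3 st.py 0.574 -0.186 0.0345 81 9|head -3; python3 - <<'E'
from h import *
for n in('side','top'):
    d=grab(n,n+'15.png');c=proj(d,[.58,-.148,.02]).astype(int); x,y=np.maximum(c-[75,60],0)
    cv2.imwrite(f'pics/{n}15c.png',cv2.resize(d['pixels'][y:y+120,x:x+150],None,fx=4,fy=4,interpolation=2))
E
```

```text
t 28.4 p [ 0.5739 -0.1854  0.0957] yaw 81.0 tiltz [-0.002  0.001 -1.   ] f [-0.5  0.  -0.7] w 0.0374 q [ -29.1   34.8   77.5    0.    67.8 -110.1]
turn [-0.0024 -0.0009 -0.    ] slide BEFORE turn [-0.0006  0.0004  0.0612] slide AFTER turn [-0.0006  0.0002  0.0612]
[-0.0001, 0.0, 0.0068] [-0.0003, -0.0001, -0.0]
```

View pics/top15c.png

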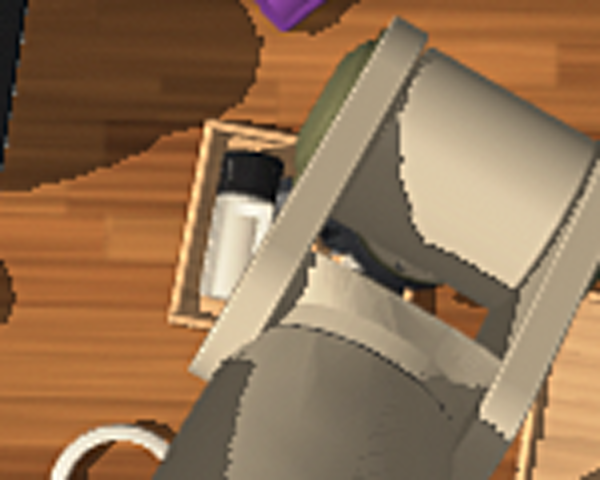

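Emit:
jog_arm:
  dr:
    - [-0.002,-0.001,0]
    - [0,0,0]
    - [0,0,0]
    - [0,0,0]
    - [0,0,0]
    - [0,0,0]
    - [0,0,0]
    - [0,0,0]
    - [0,0,0]
    - [0,0,0]
  slide:
    - [0,0,0.006]
    - [0,0,0.01]
    - [0,0,0.012]
    - [0,0,0.012]
    - [0,0,0.01]
    - [0,0,0.007]
    - [0,0,0.004]
    - [0,0,0]
    - [0,0,0]
    - [0,0,0]
  gripper: [-1,-1,-1,-1,-1,-1,-1,-1,-1,-1]

```text
time_s: 29.5
position: [0.573, -0.1856, 0.036]
tool_rot: [[0.156, 0.988, 0.001], [0.988, -0.156, -0.001], [-0.001, 0.001, -1.0]]
ft_force: [0.4, -0.2, -1.0]
grip_width: 0.038
```

```bash
python3 st.py 0.574 -0.186 0.031 81 9|head -3
```

```text
t 29.5 p [ 0.573  -0.1856  0.036 ] yaw 81.01 tiltz [ 0.001 -0.001 -1.   ] f [ 0.4 -0.2 -1. ] w 0.038 q [ -29.2   39.    81.    -0.    59.9 -110.2]
turn [0.0007 0.0007 0.0001] slide BEFORE turn [-0.0002  0.001   0.005 ] slide AFTER turn [-0.0002  0.001   0.005 ]
[-0.0, 0.0001, 0.0006] [0.0001, 0.0001, 0.0]
```

Emit:
jog_arm:
  dr:
    - [0,0,0]
    - [0,0,0]
    - [0,0,0]
    - [0,0,0]
    - [0,0,0]
    - [0,0,0]
    - [0,0,0]
    - [0,0,0]
    - [0,0,0]
    - [0,0,0]
  slide:
    - [0,0,0.002]
    - [0,0,0.002]
    - [0,0,0.001]
    - [0,0,0]
    - [0,0,0]
    - [0,0,0]
    - [0,0,0]
    - [0,0,-0.005]
    - [0,0,-0.02]
    - [0,0,-0.03]
  gripper: [-1,-1,-1,-1,0.4,0.4,0.4,0.4,0.4,0.4]

```text
time_s: 30.5
position: [0.5721, -0.1851, 0.0852]
tool_rot: [[0.156, 0.988, -0.003], [0.988, -0.156, 0.001], [0.001, -0.003, -1.0]]
ft_force: [0.1, -0.4, 0.8]
grip_width: 0.0601
```

```bash
python3 st.py 0.386 -0.040 0.1 0 12
```

```text
t 30.5 p [ 0.5721 -0.1851  0.0852] yaw 81.0 tiltz [-0.003  0.001 -1.   ] f [ 0.1 -0.4  0.8] w 0.0601 q [ -29.2   35.4   78.4   -0.    66.3 -110.2]
turn [-0.0032  0.0016  1.4137] slide BEFORE turn [ 0.1143 -0.2066 -0.014 ] slide AFTER turn [-0.1861 -0.1451 -0.0148]
[0.0095, -0.0172, -0.0012] [-0.0003, 0.0001, 0.1178]
[0.0074, -0.0182, -0.0012] [-0.0003, 0.0001, 0.1178]
[0.0052, -0.019, -0.0012] [-0.0003, 0.0001, 0.1178]
[0.003, -0.0194, -0.0012] [-0.0003, 0.0001, 0.1178]
[0.0007, -0.0197, -0.0012] [-0.0003, 0.0001, 0.1178]
[-0.0016, -0.0196, -0.0012] [-0.0003, 0.0001, 0.1178]
[-0.0039, -0.0193, -0.0012] [-0.0003, 0.0001, 0.1178]
[-0.0062, -0.0187, -0.0012] [-0.0003, 0.0001, 0.1178]
[-0.0083, -0.0178, -0.0012] [-0.0003, 0.0001, 0.1178]
[-0.0104, -0.0167, -0.0012] [-0.0003, 0.0001, 0.1178]
[-0.0123, -0.0154, -0.0012] [-0.0003, 0.0001, 0.1178]
[-0.014, -0.0138, -0.0012] [-0.0003, 0.0001, 0.1178]
```

Emit:
jog_arm:
  dr:
    - [0,0,0]
    - [0,0,0]
    - [0,0,0]
    - [0,0,0]
    - [0,0,0]
    - [0,0,0]
    - [0,0,0]
    - [0,0,0]
    - [0,0,0]
    - [0,0,0]
  slide:
    - [0,-0.005,-0.02]
    - [0.01,-0.02,-0.01]
    - [0.02,-0.025,0]
    - [0.025,-0.025,0]
    - [0.025,-0.025,0]
    - [0.025,-0.025,0]
    - [0.025,-0.025,0]
    - [0.02,-0.02,0]
    - [0.007,0,0]
    - [0,0,0]
  gripper: [-0.15,-0.15,-0.15,-0.15,-0.15,-0.15,-0.15,-0.15,-0.15,-0.15]

```text
time_s: 31.5
position: [0.4299, -0.0034, 0.1161]
tool_rot: [[0.155, 0.988, 0.001], [0.988, -0.155, -0.001], [-0.001, 0.001, -1.0]]
ft_force: [0.2, 0.0, 0.1]
grip_width: 0.0363
```

```bash
python3 st.py 0.4288 -0.0035 0.05 81 9|head -3; python3 - <<'E'
from h import *
for n in('side','top'):
    d=grab(n,n+'16.png');c=proj(d,[.5,-.1,.02]).astype(int); x,y=np.maximum(c-[75,60],0)
    cv2.imwrite(f'pics/{n}16c.png',cv2.resize(d['pixels'][y:y+120,x:x+150],None,fx=4,fy=4,interpolation=2))
E
```

```text
t 31.5 p [ 0.4299 -0.0034  0.1161] yaw 81.08 tiltz [ 0.001 -0.001 -1.   ] f [0.2 0.  0.1] w 0.0363 q [-16.3  18.8 103.8  -0.   57.3 -97.4]
turn [0.0013 0.0005 0.0014] slide BEFORE turn [-0.0003 -0.0012  0.0661] slide AFTER turn [-0.0003 -0.0011  0.0661]
[-0.0, -0.0001, 0.0073] [0.0001, 0.0001, 0.0002]
```

View pics/top16c.png

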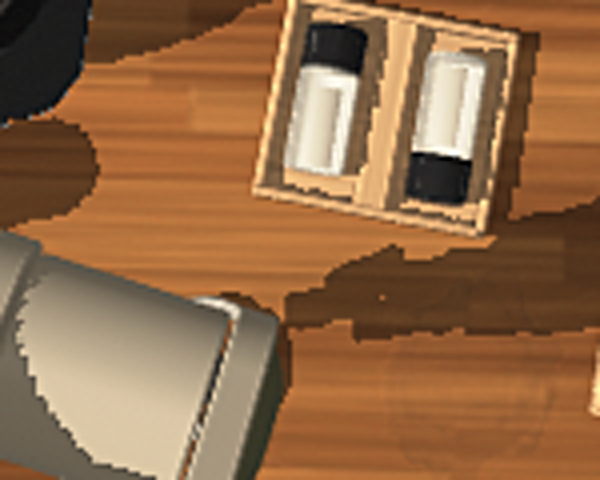

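View pics/side16c.png

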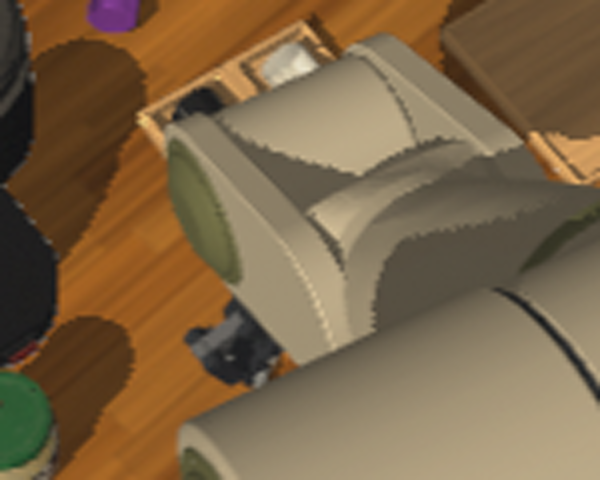

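Emit:
jog_arm:
  dr:
    - [0.001,0,0]
    - [0,0,0]
    - [0,0,0]
    - [0,0,0]
    - [0,0,0]
    - [0,0,0]
    - [0,0,0]
    - [0,0,0]
    - [0,0,0]
    - [0,0,0]
  slide:
    - [0,-0.001,0.01]
    - [0,0,0.02]
    - [0,0,0.02]
    - [0,0,0.015]
    - [0,0,0.012]
    - [0,0,0.008]
    - [0,0,0.005]
    - [0,0,0.003]
    - [0,0,0]
    - [0,0,0]
  gripper: [-0.15,-0.15,-0.15,-0.15,-0.15,-0.15,-0.15,-0.15,-0.15,-0.15]

```text
time_s: 32.6
position: [0.4286, -0.0038, 0.0228]
tool_rot: [[0.156, 0.988, -0.001], [0.988, -0.156, -0.0], [-0.0, -0.001, -1.0]]
ft_force: [0.2, -0.5, 0.4]
grip_width: 0.0365
```

Emit:
jog_arm:
  dr:
    - [0,0,0]
    - [0,0,0]
    - [0,0,0]
    - [0,0,0]
    - [0,0,0]
    - [0,0,0]
    - [0,0,0]
    - [0,0,0]
    - [0,0,0]
    - [0,0,0]
  slide:
    - [0,0,0.003]
    - [0,0,0.002]
    - [0,0,0.002]
    - [0,0,0]
    - [0,0,0]
    - [0,0,0]
    - [0,0,0]
    - [0,0,0]
    - [0,0,0]
    - [0,0,0]
  gripper: [-0.15,-0.15,-0.15,-0.15,-0.15,-1,-1,-1,-1,-1]
  force: 25

```text
time_s: 33.6
position: [0.4285, -0.0037, 0.0156]
tool_rot: [[0.156, 0.988, -0.001], [0.988, -0.156, -0.0], [-0.0, -0.001, -1.0]]
ft_force: [0.8, 1.9, 2.5]
grip_width: 0.0112
```

```bash
python3 st.py; python3 - <<'E'
from h import *
for n in('side','top'):
    d=grab(n,n+'17.png');c=proj(d,[.42,-.04,.02]).astype(int); x,y=np.maximum(c-[75,60],0)
    cv2.imwrite(f'pics/{n}17c.png',cv2.resize(d['pixels'][y:y+120,x:x+150],None,fx=4,fy=4,interpolation=2))
E
```

```text
t 33.6 p [ 0.4285 -0.0037  0.0156] yaw 81.0 tiltz [-0.001 -0.    -1.   ] f [0.8 1.9 2.5] w 0.0112 q [-16.4  29.6 110.3  -0.   40.1 -97.4]
```

View pics/top17c.png

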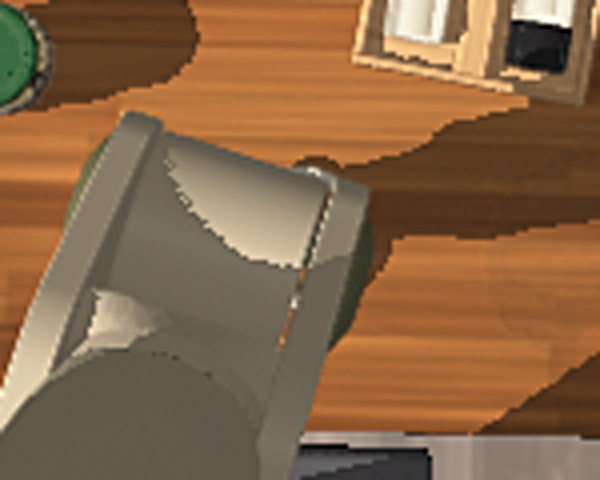

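Emit:
jog_arm:
  dr:
    - [0,0,0]
    - [0,0,0]
    - [0,0,0]
    - [0,0,0]
    - [0,0,0]
    - [0,0,0]
    - [0,0,0]
    - [0,0,0]
    - [0,0,0]
    - [0,0,0]
  slide:
    - [0,0,0]
    - [0,0,0]
    - [0,0,-0.01]
    - [0,0,-0.02]
    - [0,0,-0.025]
    - [0,0,-0.025]
    - [-0.01,0.003,-0.02]
    - [-0.02,0.006,0]
    - [-0.03,0.009,0]
    - [-0.03,0.009,0]
  gripper: [-1,-1,-1,-1,-1,-1,-1,-1,-1,-1]

```text
time_s: 34.7
position: [0.4409, -0.0976, 0.1162]
tool_rot: [[0.155, 0.988, -0.001], [0.988, -0.155, -0.0], [-0.001, -0.001, -1.0]]
ft_force: [0.2, 0.9, -0.9]
grip_width: 0.0112
```

Emit:
jog_arm:
  dr:
    - [0,0,0]
    - [0,0,0]
    - [0,0,0]
    - [0,0,0]
    - [0,0,0]
    - [0,0,0]
    - [0,0,0]
    - [0,0,0]
    - [0,0,0]
    - [0,0,0]
  slide:
    - [-0.035,0.01,0]
    - [-0.035,0.01,0]
    - [-0.035,0.01,0]
    - [-0.035,0.01,0]
    - [-0.035,0.01,0]
    - [-0.03,0.01,0]
    - [-0.022,0.006,0]
    - [-0.01,0.0025,0]
    - [0,0,0]
    - [0,0,0]
  gripper: [-1,-1,-1,-1,-1,-1,-1,-1,-1,-1]

```text
time_s: 35.7
position: [0.4714, -0.3405, 0.1156]
tool_rot: [[0.156, 0.988, -0.002], [0.988, -0.156, 0.001], [0.0, -0.002, -1.0]]
ft_force: [-0.3, -0.1, -0.6]
grip_width: 0.0114
```

```bash
python3 st.py .4718 -.3414 .03 81 1; python3 - <<'E'
from h import *
for n in('side','top'):
    d=grab(n,n+'18.png');c=proj(d,[.47,-.36,.02]).astype(int); x,y=np.maximum(c-[75,60],0)
    cv2.imwrite(f'pics/{n}18c.png',cv2.resize(d['pixels'][y:y+120,x:x+150],None,fx=4,fy=4,interpolation=2))
E
```

```text
t 35.7 p [ 0.4714 -0.3405  0.1156] yaw 81.03 tiltz [-0.002  0.001 -1.   ] f [-0.3 -0.1 -0.6] w 0.0114 q [-4.750e+01  3.170e+01  8.000e+01 -1.000e-01  6.840e+01 -1.285e+02]
turn [-0.0019 -0.0004  0.0004] slide BEFORE turn [-0.0009  0.0007  0.0856] slide AFTER turn [-0.0008  0.0005  0.0856]
[-0.0009, 0.0007, 0.0856] [-0.0019, -0.0004, 0.0004]
```

View pics/side18c.png

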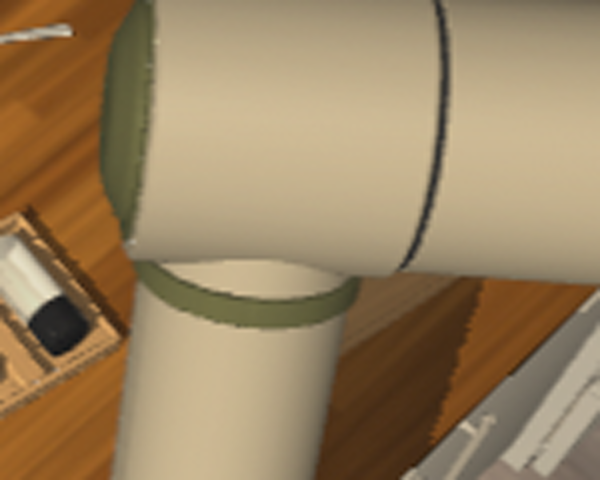

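View pics/top18c.png

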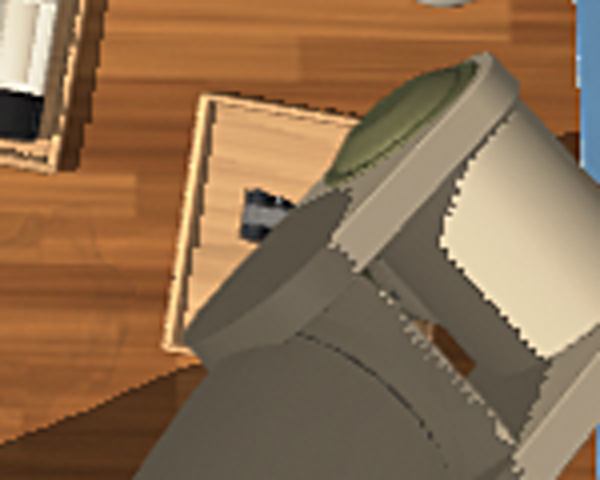

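Emit:
jog_arm:
  dr:
    - [-0.002,0,0]
    - [0,0,0]
    - [0,0,0]
    - [0,0,0]
    - [0,0,0]
    - [0,0,0]
    - [0,0,0]
    - [0,0,0]
    - [0,0,0]
    - [0,0,0]
  slide:
    - [0,0,0.01]
    - [0,0,0.015]
    - [0,0,0.018]
    - [0,0,0.015]
    - [0,0,0.012]
    - [0,0,0.01]
    - [0,0,0.007]
    - [0,0,0.004]
    - [0,0,0.002]
    - [0,0,0]
  gripper: [-1,-1,-1,-1,-1,-1,-1,-1,-1,-1]

```text
time_s: 36.8
position: [0.4718, -0.3417, 0.0226]
tool_rot: [[0.156, 0.988, 0.001], [0.988, -0.156, -0.001], [-0.001, 0.001, -1.0]]
ft_force: [-0.5, 0.4, 0.2]
grip_width: 0.0115
```

Emit:
jog_arm:
  dr:
    - [0,0,0]
    - [0,0,0]
    - [0,0,0]
    - [0,0,0]
    - [0,0,0]
    - [0,0,0]
    - [0,0,0]
    - [0,0,0]
    - [0,0,0]
    - [0,0,0]
  slide:
    - [0,0,0.001]
    - [0,0,0.001]
    - [0,0,0]
    - [0,0,0]
    - [0,0,0]
    - [0,0,0]
    - [0,0,0]
    - [0,0,-0.01]
    - [0,0,-0.03]
    - [0,0,-0.04]
  gripper: [-1,-1,-1,-0.2,-0.2,-0.2,-0.2,-0.2,-0.2,-0.2]

```text
time_s: 37.8
position: [0.4711, -0.341, 0.1008]
tool_rot: [[0.156, 0.988, -0.001], [0.988, -0.156, 0.002], [0.002, -0.002, -1.0]]
ft_force: [-0.5, 0.0, 1.1]
grip_width: 0.0336
```

Emit:
jog_arm:
  dr:
    - [0,0,0]
    - [0,0,0]
    - [0,0,0]
    - [0,0,0]
    - [0,0,0]
    - [0,0,0]
    - [0,0,0]
    - [0,0,0]
    - [0,0,0]
    - [0,0,0]
  slide:
    - [0.01,-0.005,-0.03]
    - [0.03,-0.01,-0.03]
    - [0.04,-0.015,-0.02]
    - [0.04,-0.015,-0.02]
    - [0.04,-0.015,0]
    - [0.04,-0.015,0]
    - [0.04,-0.015,0]
    - [0.03,-0.01,0]
    - [0.02,0,0]
    - [0,0,0]
  gripper: [-0.2,-0.2,-0.2,-0.2,-0.2,-0.2,-0.2,-0.2,-0.2,-0.2]

```text
time_s: 38.8
position: [0.4179, -0.0376, 0.2012]
tool_rot: [[0.153, 0.988, 0.002], [0.988, -0.153, -0.001], [-0.0, 0.002, -1.0]]
ft_force: [0.2, -0.9, 0.6]
grip_width: 0.0342
```

```bash
python3 st.py; python3 - <<'E'
from h import *
for n in('side','top'):
    d=grab(n,n+'19.png')
E
```

```text
t 38.8 p [ 0.4179 -0.0376  0.2012] yaw 81.18 tiltz [ 0.002 -0.001 -1.   ] f [ 0.2 -0.9  0.6] w 0.0342 q [ -21.4   11.    97.6    0.    71.3 -102.6]
```

View pics/side19.png

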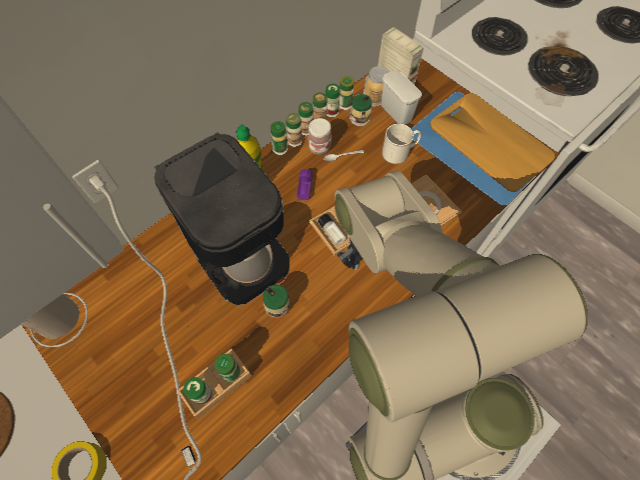

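View pics/top19.png

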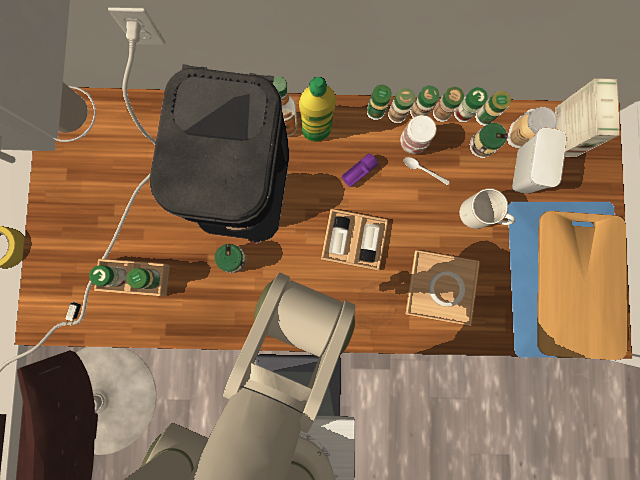

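```bash
python3 - <<'E'
from h import *
im=cv2.imread('pics/top19.png')
a=cv2.resize(im[200:280,315:395],None,fx=5,fy=5,interpolation=2)
b=cv2.resize(im[245:330,400:485],None,fx=5,fy=5,interpolation=2)[:400,:400]
cv2.imwrite('pics/f1.png',np.hstack([a,b]))
s=cv2.imread('pics/side19.png')
a=cv2.resize(im[240:320,80:180],None,fx=4,fy=4,interpolation=2);b=cv2.resize(s[345:425,165:265],None,fx=4,fy=4,interpolation=2)
cv2.imwrite('pics/f2.png',np.hstack([a,b]))
E
```

```text
(no output)
```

View pics/f1.png

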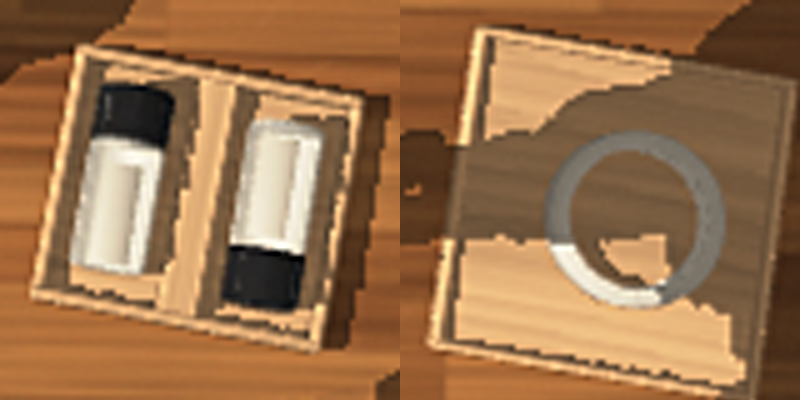

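View pics/f2.png

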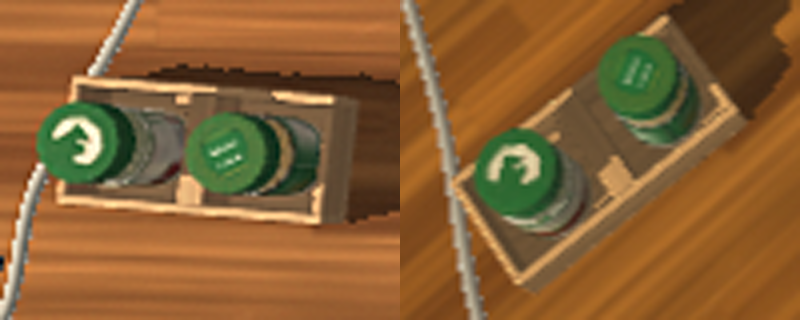

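```bash
python3 - <<'E'
from meas import *
import pickle
D=pickle.load(open('d0.pkl','rb'));T,S=D['top'],D['side']
def rel(P,c,yaw):
    y=np.radians(yaw);d=np.array(P)-c;return (1000*np.array([d[0]*np.cos(y)+d[1]*np.sin(y),-d[0]*np.sin(y)+d[1]*np.cos(y)])).round(1)
o=(315,200)
st=quad(T,cr([(80,46),(363,97),(318,350),(35,295)],o,5),.018,'tray').mean(0)
A=quad(T,cr([(105,82),(175,90),(147,275),(72,267)],o,5),.025,'A').mean(0)
B=quad(T,cr([(248,118),(323,124),(297,310),(224,302)],o,5),.025,'B').mean(0)
print('A',rel(A,st,-9),'B',rel(B,st,-9))
o=(400,245)
rt=quad(T,cr([(80,28),(397,82),(350,405),(30,345)],o,5),.012,'rt').mean(0)
r=ray(T,*cr([(235,219)],o,5)[0],.016)[:2]
print('ring',rel(r,rt,-8))
ca=np.array([.475,.3829]); cs=np.array([.4725,.381])
for nm,p in(('a',(86,144)),('b',(232,153))): print(nm,'T',rel(ray(T,*cr([p],(80,240))[0],.111)[:2],ca,-3.3))
for nm,p in(('a',(516-400,173)),('b',(637-400,80))): print(nm,'S',rel(ray(S,*cr([p],(165,345))[0],.111)[:2],cs,-3.3))
# bystanders
d=grab('top'); im=d['pixels']; a=T['pixels']
for n,(x0,y0,x1,y1) in {'mustard':(205,235,260,280),'mug':(455,180,520,235)}.items(): print(n,cv2.absdiff(im[y0:y1,x0:x1],a[y0:y1,x0:x1]).mean())
E
```

```text
tray [ 0.5823 -0.1492] sides [0.125 0.142 0.127 0.14 ] ang01 -99.1 ang03 170.8
A [ 0.5894 -0.1122] sides [0.092 0.034 0.092 0.037] ang01 -94.8 ang03 171.8
B [ 0.5742 -0.1847] sides [0.091 0.037 0.092 0.036] ang01 -93.9 ang03 173.1
A [ 1.3 37.7] B [ -2.4 -36.3]
rt [ 0.4696 -0.3669] sides [0.157 0.158 0.159 0.157] ang01 -98.7 ang03 171.1
ring [-1.1 -9.1]
a T [-1.5 33.7]
b T [  0.3 -46.6]
a S [-1.9 41.9]
b S [ -2.3 -38.4]
mustard 1.9921885521885523
mug 2.5273659673659674
```

```bash
python3 -c "
from rig import env
print(env.close_job())"
```

```text
the job is handed in; nothing more can be done
None
```

All five items are in their organisers, and I handed the job in at about 39 s on the robot's clock. The hand-in gives no verdict, so the figures below come from my last camera images, with the arm parked clear.

| Item | Where it ended up | Offset from bay centre |
|---|---|---|
| Spice jars | upright, one in each caddy bay | about 2 mm across; 2–3 mm along on the average of the two cameras |
| Toothpick jars | lying one in each lane | within about 3 mm |
| Steel ring | flat in the square tray | about 1 mm and 9 mm |

- **Bystanders:** the top view of the mug and the wide low jar is almost the same as at the start, so neither was visibly moved. The purple look-alike was left alone.
- **Disagreement between cameras:** for the spice jars, the two cameras differed by about 8 mm along the caddy. The top view alone read 6 mm off centre and the side view about 2 mm off. Both are inside the 13 mm limit, and the bay walls allow no more than about 9.5 mm either way.
- **Not measured directly:** I did not measure the jars' tilt or their height above the bay floors. I took both from how upright and seated they looked and from the release heights.

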